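# Check and brush out beakers fresh from the kiln

### The job

Working along the row from left to right, point the infrared thermometer at the middle of each beaker's side from about ten centimetres away and hold it steady there for two seconds, so that every beaker is known to be cool; then put the thermometer back in its cradle. Then, again from left to right, run the bottle brush right down to the floor of each beaker and back up to its mouth. Finish with the brush hung in its rack and all the beakers set down gently, upright, on the ware board, leaving the other things on the table alone.

Things in the scene. Friction and masses are not known exactly. Their poses are not given: they have to be found in the camera images.
- beaker1: loose terracotta beaker (up to three, all alike, one may be absent): 64 mm outside diameter, bevelled foot, 54 mm inside, 100 mm tall, floor 7 mm thick, 0.25 kg. Origin: centre of underside, z up. In a row along the kiln shelf's y axis, about 105 mm apart; this one is always the farthest left (+y).
- beaker2: loose terracotta beaker (up to three, all alike, one may be absent): 64 mm outside diameter, bevelled foot, 54 mm inside, 100 mm tall, floor 7 mm thick, 0.25 kg. Origin: centre of underside, z up. In a row along the kiln shelf's y axis, about 105 mm apart; this one has the middle place of the row.
- beaker3: loose terracotta beaker (up to three, all alike, one may be absent): 64 mm outside diameter, bevelled foot, 54 mm inside, 100 mm tall, floor 7 mm thick, 0.25 kg. Origin: centre of underside, z up. In a row along the kiln shelf's y axis, about 105 mm apart; this one is always the farthest right (-y).
- beaker1_mid (a point): the point on beaker1's axis half-way up, 50 mm above its underside: what the thermometer is pointed at
- beaker2_mid (a point): the point on beaker2's axis half-way up, 50 mm above its underside: what the thermometer is pointed at
- beaker3_mid (a point): the point on beaker3's axis half-way up, 50 mm above its underside: what the thermometer is pointed at
- kiln_shelf: fixed pale slab, 220 mm (its x) by 330 mm (its y) by 20 mm thick, on which the beakers stand at the start. Origin: centre of the underside, on the table; its top is 20 mm above. It may lie in the left or the right half of the table.
- ware_board: fixed light wooden board, 180 mm (its x) by 330 mm (its y) by 18 mm thick, empty at the start. Origin: centre of the underside; its top is 18 mm above. In the half that the kiln shelf does not take.
- thermometer: grey and black pistol-shaped infrared thermometer, 0.24 kg, already reading continuously (no trigger to pull). Origin: centre of its barrel, 150 mm long (x), 52 mm wide (y), 46 mm high (z), flat sides to grip from above. +x is the line of sight. A 32 mm wide handle hangs from the rear half to 117 mm below the origin, raked back to x = -70 mm. Centre of mass near x = -8, z = -15 mm.
- thermometer_lens (a point): centre of the thermometer's lens face, 87 mm ahead (+x) of its origin; same axes as the thermometer
- cradle: fixed wooden cradle: two upright cheeks (open frames) 100 mm long (along its x), 8 mm thick, 40 mm apart, on a base. The thermometer's barrel rests on the cheeks, 112 mm above the table, its handle hanging between them, open above and at both ends: lift straight up, set straight back down. Origin: centre of the underside; the thermometer starts in it pointing along +x.
- cradle_seat (a point): where the thermometer's origin sits when it rests in the cradle, 135 mm above the cradle's origin
- brush: bottle brush hanging upright by its collar, 203 mm long, 0.09 kg. Origin: centre of the collar's underside, z up. Collar 38 mm across, 8 mm thick; above it a round wooden handle 22 mm across, its top at +93 mm; below it an 8 mm wire stem to -30 mm, then the head from -30 to -110 mm: white bristles 48 mm across that give way, about a stiff core 32 mm across.
- brush_tip (a point): lower end of the brush's head, 110 mm below its origin
- brush_rack: fixed rack: dark steel plate, top 150 mm above the table, 78 mm wide, 6 mm thick, on a post behind (+x), with an 18 mm wide slot open towards its -x (30 mm from seat to open edge, closed 12 mm behind the seat). The brush's collar rests on the plate: lift 10 to 15 mm, draw out towards -x; the head does not pass the slot. Nothing else rises above it. Origin: on the table below the seat.
- rack_slot (a point): seat in the slot, on the top face of the plate, 150 mm above the rack's origin: where the brush's origin rests when it hangs properly
- hammer: a loose hammer on the right, to be left alone
- relief: a loose plaster relief tile, 120 by 160 by 25 mm, on the left, to be left alone
- block: a loose wooden block, 70 by 45 by 40 mm, beyond the work, to be left alone
- modelling_tool: a loose flat wooden modelling tool, 158 mm long, 10 mm high, lying between robot and work, to be left alone
Mind the look-alikes: they are no part of the job. Leave any red look-alike of the beaker2 alone. What is shaped like the beaker1 but turquoise is not meant.

How it is judged:
On the way, in this order (a step that is already met when the one before it is completed fails the run):
1. the thermometer is kept on the left-hand beaker (if there) for 2 s: line of sight within 15 mm (in its y and z) of the point beaker_mid, lens 80 to 200 mm from it (x of beaker1_mid in the frame of thermometer_lens between 0.08 and 0.2 m and y of beaker1_mid in the frame of thermometer_lens between -0.015 and 0.015 m and z of beaker1_mid in the frame of thermometer_lens between -0.015 and 0.015 m), for 2 s.
2. the thermometer is kept on the middle beaker (if there) for 2 s: line of sight within 15 mm (in its y and z) of the point beaker_mid, lens 80 to 200 mm from it (x of beaker2_mid in the frame of thermometer_lens between 0.08 and 0.2 m and y of beaker2_mid in the frame of thermometer_lens between -0.015 and 0.015 m and z of beaker2_mid in the frame of thermometer_lens between -0.015 and 0.015 m), for 2 s.
3. the thermometer is kept on the right-hand beaker (if there) for 2 s: line of sight within 15 mm (in its y and z) of the point beaker_mid, lens 80 to 200 mm from it (x of beaker3_mid in the frame of thermometer_lens between 0.08 and 0.2 m and y of beaker3_mid in the frame of thermometer_lens between -0.015 and 0.015 m and z of beaker3_mid in the frame of thermometer_lens between -0.015 and 0.015 m), for 2 s.
4. the thermometer is back in its cradle, released (distance between thermometer and cradle_seat below 0.02 m and angle between thermometer's own z axis and vertical below 0.12 rad and angle between the x axis of thermometer and the x axis of cradle, either way round below 0.3 rad and linear speed of thermometer below 0.02 m/s and contact force between thermometer and the fingers below 0.1 N), for 0.2 s.
5. the brush tip is down at the floor of the left-hand beaker (within 18 mm of it) (horizontal distance between brush_tip and beaker1_mid below 0.024 m and z of brush_tip in the frame of beaker1 between -0.002 and 0.025 m), for 0.1 s.
6. the brush is drawn back up, its tip in the upper part of the left-hand beaker, 50 to 110 mm above the beaker's underside (horizontal distance between brush_tip and beaker1_mid below 0.024 m and z of brush_tip in the frame of beaker1 between 0.05 and 0.11 m), for 0.1 s.
7. the brush tip is down at the floor of the middle beaker (within 18 mm of it) (horizontal distance between brush_tip and beaker2_mid below 0.024 m and z of brush_tip in the frame of beaker2 between -0.002 and 0.025 m), for 0.1 s.
8. the brush is drawn back up, its tip in the upper part of the middle beaker, 50 to 110 mm above the beaker's underside (horizontal distance between brush_tip and beaker2_mid below 0.024 m and z of brush_tip in the frame of beaker2 between 0.05 and 0.11 m), for 0.1 s.
9. the brush tip is down at the floor of the right-hand beaker (within 18 mm of it) (horizontal distance between brush_tip and beaker3_mid below 0.024 m and z of brush_tip in the frame of beaker3 between -0.002 and 0.025 m), for 0.1 s.
10. the brush is drawn back up, its tip in the upper part of the right-hand beaker, 50 to 110 mm above the beaker's underside (horizontal distance between brush_tip and beaker3_mid below 0.024 m and z of brush_tip in the frame of beaker3 between 0.05 and 0.11 m), for 0.1 s.
At the end, for the whole second after the job is handed in: All beakers upright and at rest on the ware board (centre within 80 mm in its x, 155 mm in its y of its centre); thermometer in the cradle within 20 mm of the seat, upright, in line within 0.3 rad; brush hanging in the slot within 18 mm of the seat; both upright within 0.12 rad (all of step 4 and distance between brush and rack_slot below 0.018 m and angle between brush's own z axis and vertical below 0.12 rad and linear speed of each of brush, beaker1, beaker2, beaker3 below 0.02 m/s and x of beaker1 in the frame of ware_board between -0.08 and 0.08 m and y of beaker1 in the frame of ware_board between -0.155 and 0.155 m and z of beaker1 in the frame of ware_board between 0.012 and 0.026 m and angle between each of beaker1, beaker2, beaker3's own z axis and vertical below 0.1 rad and x of beaker2 in the frame of ware_board between -0.08 and 0.08 m and y of beaker2 in the frame of ware_board between -0.155 and 0.155 m and z of beaker2 in the frame of ware_board between 0.012 and 0.026 m and x of beaker3 in the frame of ware_board between -0.08 and 0.08 m and y of beaker3 in the frame of ware_board between -0.155 and 0.155 m and z of beaker3 in the frame of ware_board between 0.012 and 0.026 m); the robot touches nothing.
It fails at once if a beaker is knocked over (leans more than 0.8 rad) (angle between any of beaker1, beaker2, beaker3's own z axis and vertical above 0.8 rad).
It fails at once if a beaker is let fall from about 2 cm or more (out of the fingers, in the air and faster than 0.4 m/s) ((z of beaker1 in the frame of ware_board above 0.028 m and linear speed of beaker1 above 0.4 m/s and contact force between beaker1 and the fingers below 0.1 N) or (z of beaker2 in the frame of ware_board above 0.028 m and linear speed of beaker2 above 0.4 m/s and contact force between beaker2 and the fingers below 0.1 N) or (z of beaker3 in the frame of ware_board above 0.028 m and linear speed of beaker3 above 0.4 m/s and contact force between beaker3 and the fingers below 0.1 N)).
It fails at once if the hammer, relief, block or modelling tool is shifted by more than 30 mm (distance of any of hammer, relief, block, modelling_tool from where it was at the start of the episode above 0.03 m).
Of beaker1, beaker2, beaker3 only 2 to 3 are there at a start; the rules pass over those that are not, and their reading is None.
At some moment in a run one of beaker1, beaker2, beaker3 may be knocked a few centimetres aside while the robot is not near it.
It also fails if it takes over 208 s, if anything falls off the work surface, if the arm or the gripper's body presses on something with over 40 N, if the wrist force passes 120 N, or if a joint passes its speed limit or range.

### The arm

A 7-joint arm with a two-finger parallel gripper is mounted at the origin on the work surface. World frame = base frame: x ahead of the robot, y to its left, z up, the work surface at z = 0. Lengths are in m, angles in rad, forces in N, time in s.
With the tool pointing down it reaches from about 0.4 to 0.85 m from the base axis. Payload 10.4 kg.
Tool frame: the origin (TCP) lies between the finger pads; the fingertips stand 22 mm ahead of it and the grasp point (between the pads) lies 3 mm ahead of it (env.tips_ahead is the distance from the TCP to the fingertips, in m); z points along the fingers, y is the line along which they close (so a half turn about z gives the same grasp; the last joint's range is limited). The gripper opens to 87 mm and grips with 3 to 60 N. Pads are 19 mm wide; open, the fingers measure 117 mm over their backs; the gripper's body (75 mm by 190 mm) begins 51 mm behind the grasp point.
Start: joints at [-1.23, 0.332, -0.065, 1.46, 0.022, 1.35, -0.088], TCP at [0.222, 0.584, 0.245] pointing down, gripper open.
Joint ranges: [-2.6, 2.6], [-0.5, 2.12], [-1.47, 1.34], [0.16, 2.42], [-1.27, 4.41], [0.06, 2.06], [-2.6, 2.6]. Speed limits (rad/s): [2.22, 2.22, 2.79, 2.79, 3.14, 3.14, 3.14].

### API

Orientations are given as a unit quaternion [w, x, y, z].
In Python, from workcell import env gives the robot as it stands.
- The arm moves only by the tool jog_arm, never from a script. Its argument "targets" is a list of rows, each a list of 6 numbers: the shift along the tool's x, y, z as a fraction of full scale, then the turn, a rotation vector about the tool's x, y, z as a fraction of full scale. A call has 1 to 5 rows; each row shifts and turns the commanded pose from where the row before left it, along the tool's axes as they then stand; what a row does not reach is not made up. Full scale, the value 1, is 0.15 m for a shift and 0.5 rad for a turn. A row lasts 1/10 s, in which the tool goes at most 50 mm and 8.59 degrees, less where a joint would pass 70% of its speed; a pose out of reach is approached as far as the arm can. A call with a number of a shift or a turn outside -1 to 1 is refused whole. A call with a gripper value outside its range is refused whole. "hand" is the closure, from -1 (fully open) to 1 (shut), set as the call begins (left out, the last holds). The fingers move at their own pace and stop on an object; "newtons" is the grip in N (left out, the last holds). Time passes only in rows, so rows that do not move let the fingers close. It gives the time, the measured TCP pose, the force, the opening and the grip force at its end, in the units of the state.
- env.get_obs(): the state, without advancing time (a new reading comes with each control period).
- env.camera(name): name is "scene" or "top" or "wrist"; returns (picture, depth): 400x640x3 uint8, red, green, blue; 400x640 float32, m along the optical axis (not along the pixel's ray), 0 where there is no reading.
- env.camera_params(name): a dict with "intrinsics" (3x3 intrinsics, pixels), "view" (4x4, takes a point from world to camera coordinates). Camera axes: x right, y down, z forward; pixel columns grow to the right and rows downward; lengths in m; the calibration is good to about 2 mm. A picture is of the moment at which its call begins: read the wrist's pose just before it. camera_params takes no time and is no camera call; for the wrist camera it gives the pose at the moment of the call.
- env.hand_in(): hands the job in; it is judged then, once.
The state is a dict: "time": time; "q": joint angles; "dq": joint speeds; "joint_torque": joint torques, N m; "eef_pos": TCP position; "ee_rot": TCP orientation; "ft_force": force on the tool from outside, world axes, zero at the start; "moment": the same for the moment, N m; "gripper_width": finger opening in m; "grip_force": force on a finger pad.
Only numpy, scipy, OpenCV 4.12 (cv2) and the standard library are available. Lean on these libraries where they do the work, as an engineer would, in place of code of your own. Each camera call takes 0.05 s, during which the arm holds its last target. There are 200 camera calls.

## Working session

There is one attempt and no reset: what is moved stays moved. The work goes in short steps, Python scripts to look and compute and a tool call to move; the robot and the scene stay as the last step left them, time stands still between calls to the robot, and variables do not carry over. Pictures are saved under pics/ and viewed, at most 14 in all, crops included, and the job is handed in when it is done.

Besides the shell and the picture viewer there is one more tool, called after "Request:" as a command line: name --pt "numbers of a row" for each row, then --argument value for the rest. jog_arm: Moves the arm, as the interface text tells. Its arguments: {"type":"object","properties":{"targets":{"type":"array"},"hand":{"type":"number"},"newtons":{"type":"number"}},"required":["targets"]}

```bash
ls; mkdir -p pics
python3 - <<'E'
from workcell import env
import cv2,numpy as np
o=env.get_obs(); print(o['time'],o['eef_pos'],o['ee_rot'],o['gripper_width'])
for n in ('scene','top'):
    p,d=env.camera(n); cv2.imwrite(f'pics/{n}0.png',p[...,::-1]); np.savez(f'{n}0.npz',p=p,d=d,**env.camera_params(n))
    print(env.camera_params(n))
E
```

```text
pics
0.0 [0.22227051 0.58377307 0.24373033] [-9.49258916e-05  1.80892552e-01  9.83502602e-01 -7.11971872e-04] 0.08681816346995187
{'intrinsics': array([[480.29774012,   0.        , 318.43419683],
       [  0.        , 480.29774012, 204.9070742 ],
       [  0.        ,   0.        ,   1.        ]]), 'view': array([[-0.17643937,  0.98413936, -0.01840839,  0.12368496],
       [ 0.76413743,  0.12516032, -0.6327945 , -0.35986252],
       [-0.62045397, -0.1257164 , -0.77410093,  2.01370104],
       [ 0.        ,  0.        ,  0.        ,  1.        ]])}
{'intrinsics': array([[442.47023224,   0.        , 313.46560659],
       [  0.        , 442.47023224, 201.70368927],
       [  0.        ,   0.        ,   1.        ]]), 'view': array([[ 0.01119951, -0.99985658, -0.01270418,  0.00733028],
       [-0.99449654, -0.00981412, -0.10430874,  0.58762115],
       [ 0.1041691 ,  0.01380247, -0.99446382,  1.25889754],
       [ 0.        ,  0.        ,  0.        ,  1.        ]])}
```

View pics/top0.png

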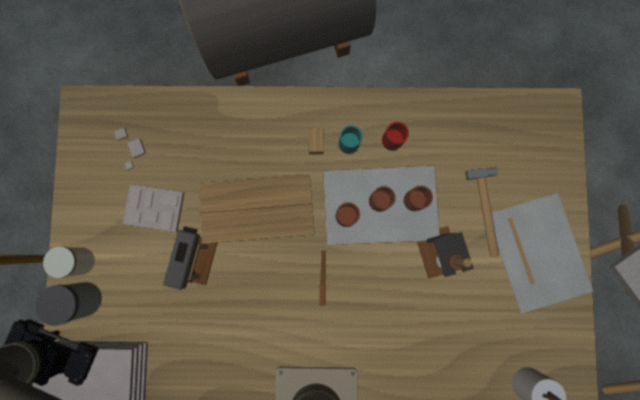

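View pics/scene0.png

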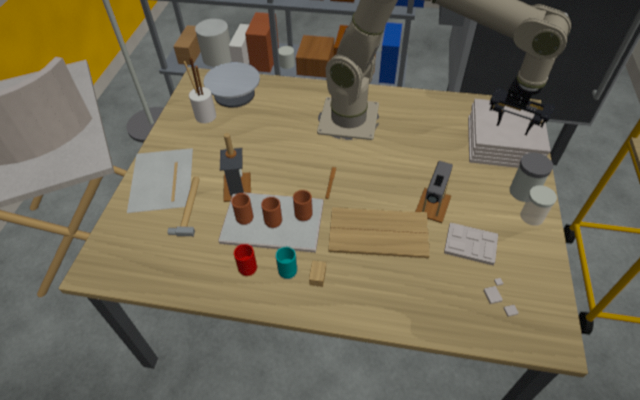

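Top view: terracotta beakers at (348,214), (382,199) and (418,198) on the pale shelf. The red look-alike is at (396,134) and the turquoise one at (350,139), both off the shelf. The thermometer is at (182,258) and the brush and rack at (455,255).

```bash
cat > h.py <<'E'
import numpy as np,cv2
from scipy.spatial.transform import Rotation as R
def cloud(K,V,d):
    h,w=d.shape; u,v=np.meshgrid(np.arange(w),np.arange(h))
    c=np.stack([(u-K[0,2])/K[0,0]*d,(v-K[1,2])/K[1,1]*d,d],-1)
    W=(c-V[:3,3])@V[:3,:3]; W[d<=0]=np.nan; return W
def grab(env,n,name=None):
    pr=env.camera_params(n); p,d=env.camera(n)
    if name: cv2.imwrite(f'pics/{name}.png',p[...,::-1])
    return p,cloud(pr['intrinsics'],pr['view'],d)
def circ(P):
    from scipy.optimize import least_squares
    r=least_squares(lambda a:np.hypot(P[:,0]-a[0],P[:,1]-a[1])-a[2],[*P[:,:2].mean(0),.03],loss='soft_l1',f_scale=.002)
    return r.x
def rect(P):
    (c,s,a)=cv2.minAreaRect((P[:,:2]*1000).astype(np.float32)); return np.round(c,1),np.round(s,1),round(a,1)
E
python3 - <<'E'
from h import *
z=np.load('top0.npz'); W=cloud(z['intrinsics'],z['view'],z['d']); p=z['p']
def box(u0,u1,v0,v1,zl,zh):
    X=W[v0:v1,u0:u1].reshape(-1,3); return X[(X[:,2]>zl)&(X[:,2]<zh)]
for u,v in((348,214),(382,199),(418,198),(350,139),(396,134)):
    P=box(u-19,u+19,v-19,v+19,.09,.2); zz=np.percentile(P[:,2],95); print('bk',circ(P[P[:,2]>.108] if v>150 else P),zz,rect(P[P[:,2]>.108]) if v>150 else '')
print('shelf',rect(box(318,445,160,250,.012,.03)), 'board',rect(box(196,318,170,246,.01,.03)))
P=box(160,220,225,292,.135,.2);print('therm',rect(P),P[:,2].max(),np.percentile(P[:,2],[5,50,95]))
P=box(160,220,225,292,.005,.06);print('cradlebase',rect(P))
P=box(415,480,222,285,.14,.16);print('plate',rect(P),np.median(P[:,2]))
P=box(415,480,222,285,.2,.26);print('handle',circ(P),P.mean(0),P.max(0))
P=box(415,480,222,285,.005,.03);print('rackbase',rect(P))
for n,(a) in dict(hammer=(462,500,165,260),block=(306,328,125,156),relief=(120,186,182,234),tool=(318,328,248,308)).items(): print(n,rect(box(*a,.006,.08)))
a=cv2.resize(p[220:295,155:225],None,fx=5,fy=5,interpolation=3);b=cv2.resize(p[215:290,410:480],None,fx=5,fy=5,interpolation=3)
cv2.imwrite('pics/crop1.png',np.hstack([a,b])[...,::-1])
E
```

```text
bk [ 0.54780624 -0.08086367  0.02928706] 0.1228831709276076 (array([547.6, -80.4]), array([62.2, 61.9]), 0.9)
bk [ 0.59300662 -0.17700438  0.02927712] 0.12277657138494051 (array([ 593.1, -177.6]), array([60.7, 62.7]), 2.0)
bk [ 0.59536113 -0.27785804  0.02913681] 0.1223421460210417 (array([ 595.6, -278. ]), array([62. , 61.8]), 51.7)
bk [ 0.76651751 -0.08928484  0.0292312 ] 0.10290911656065857 
bk [ 0.77804225 -0.21890836  0.02920974] 0.1031271369875431 
shelf (array([ 569.8, -192.7]), array([247.1, 345.6]), 3.2) board (array([564.3, 188.3]), array([189.4, 341.2]), 5.2)
therm (array([426.2, 357.7]), array([ 54.1, 164.4]), 76.8) 0.16565911590184826 [0.1445294  0.15761658 0.16174542]
cradlebase (array([420.9, 377.4]), array([192.5, 179.7]), 0.5)
plate (array([ 443.5, -352.8]), array([101.8,  79.4]), 16.5) 0.14995842891328365
handle [ 0.42386422 -0.35651277  0.0081319 ] [ 0.42410395 -0.35478284  0.23363199] [ 0.43362778 -0.34775184  0.24777032]
rackbase (array([ 445.2, -378.8]), array([177. , 192.7]), 0.9)
hammer (array([ 562.4, -480.6]), array([270.9,  93.8]), 1.1)
block (array([770.1,   8.8]), array([72.7, 46.5]), 3.9)
relief (array([568.7, 493.9]), array([152.7, 187.6]), 0.9)
tool (array([370.1, -16.4]), array([155.3,  23.2]), 0.6)
```

View pics/crop1.png

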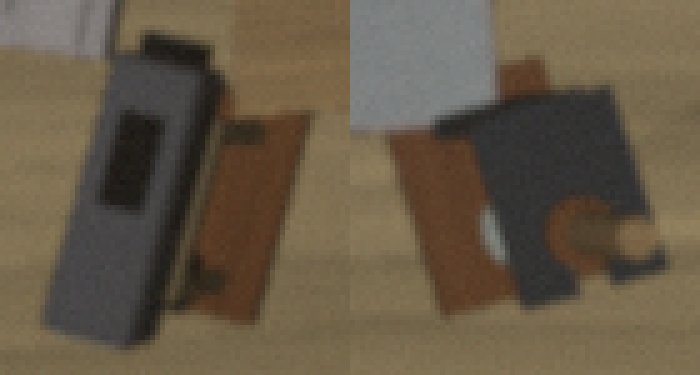

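The left crop shows the thermometer with its lens end at (175,45), pointing along +x at about -13° yaw. The right crop shows the brush handle top at (640,235) and the rack yawed about +16.5°, with its slot opening toward the bottom right.

```bash
cat >> h.py <<'E'
def Rt(yaw,pitch=0):  # tool pose: tool y at yaw (deg), tool x = yaw+90, z down; pitch about tool y
    return R.from_euler('z',yaw,degrees=True)*R.from_matrix([[0,1,0],[1,0,0],[0,0,-1]])*R.from_euler('y',pitch,degrees=True)
def cur(env):
    o=env.get_obs(); q=o['ee_rot']; return o,np.array(o['eef_pos']),R.from_quat([q[1],q[2],q[3],q[0]])
def plan(pos,Rg,p0,R0):
    rv=(R0.inv()*Rg).as_rotvec()/.5; t=Rg.inv().apply(np.array(pos)-p0)/.15
    print('turn',np.round(rv,3),'then shift',np.round(t,3), 'shift-if-before-turn',np.round(R0.inv().apply(np.array(pos)-p0)/.15,3))
E
python3 - <<'E'
from h import *
from workcell import env
o,p,r=cur(env); print(r.as_matrix().round(3))
plan([.420,.359,.27],Rt(76.8),p,r)
E
```

```text
[[-0.935  0.356 -0.   ]
 [ 0.356  0.935 -0.001]
 [-0.    -0.001 -1.   ]]
turn [-0.003  0.    -0.267] then shift [-1.626 -1.158 -0.174] shift-if-before-turn [-1.765 -0.932 -0.173]
```

Request:
jog_arm --pt "0 0 -0.05 0 0 -0.1335" --pt "0 0 -0.05 0 0 -0.1335" --pt "-0.2 -0.145 -0.01 0 0 0" --pt "-0.2 -0.145 -0.01 0 0 0" --pt "-0.2 -0.145 -0.01 0 0 0" --hand -1 --newtons 40

```text
time: 0.6
eef_pos: [0.2957, 0.4988, 0.2636]
ee_rot: [-0.0, 0.115, 0.993, -0.0]
ft_force: [0.5, 1.2, 0.0]
gripper_width: 0.0871
grip_force: 0.0
```

Request:
jog_arm --pt "-0.2 -0.145 -0.01 0 0 0" --pt "-0.2 -0.145 -0.01 0 0 0" --pt "-0.2 -0.145 -0.01 0 0 0" --pt "-0.2 -0.145 -0.01 0 0 0" --pt "-0.2 -0.145 -0.01 0 0 0"

```text
time: 1.1
eef_pos: [0.417, 0.3585, 0.2714]
ee_rot: [-0.0, 0.115, 0.993, -0.0]
ft_force: [0.5, 0.6, -1.1]
gripper_width: 0.0866
grip_force: 0.0
```

Run:
```python
from h import *
from workcell import env
o,p,r=cur(env); print(o['time'],p)
im,W=grab(env,'wrist','w1')
m=(W[...,2]>.125)&(W[...,2]<.175)&(W[...,0]<.52)
P=W[m]; print(rect(P),np.percentile(P[:,2],[5,50,95])); T=P[(P[:,2]>.15)];print('top',rect(T))
m=(W[...,2]>.09)&(W[...,2]<.118);P=W[m];print(len(P) and rect(P))
```

```text
1.1 [0.41703613 0.35850226 0.27137964]
(array([419.2, 359.7]), array([ 52.8, 150.4]), 76.8) [0.15545082 0.15909359 0.16058772]
top (array([419.3, 360.1]), array([ 52.2, 150.2]), 76.8)
(array([365.8, 655.4]), array([125.9,  17.8]), 15.8)
```

View pics/w1.png

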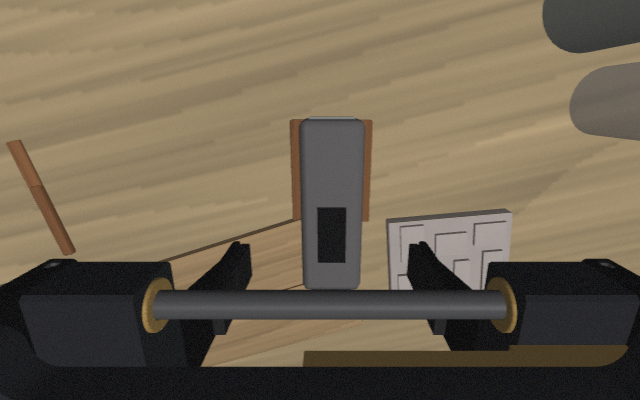

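The wrist view shows the thermometer centred between the open fingers at about (332,200), with the modelling tool and relief well clear.

Request:
jog_arm --pt "0.014 0.014 0.15 0 0 0" --pt "0 0 0.2 0 0 0" --pt "0 0 0.2 0 0 0" --pt "0 0 0.2 0 0 0" --pt "0 0 0.106 0 0 0"

```text
time: 1.65
eef_pos: [0.4136, 0.3616, 0.1402]
ee_rot: [-0.001, 0.115, 0.993, -0.001]
ft_force: [-0.4, 0.6, 0.4]
gripper_width: 0.0869
grip_force: 0.0
```

Request:
jog_arm --pt "0 0 0 0 0 0" --pt "0 0 0 0 0 0" --pt "0 0 0 0 0 0" --pt "0 0 0 0 0 0" --pt "0 0 0 0 0 0" --hand 1

```text
time: 2.15
eef_pos: [0.415, 0.3627, 0.144]
ee_rot: [0.0, 0.115, 0.993, 0.001]
ft_force: [-0.2, -1.0, 2.8]
gripper_width: 0.055
grip_force: 1.6
```

Request:
jog_arm --pt "0 0 0 0 0 0" --pt "0 0 0 0 0 0" --pt "0 0 -0.05 0 0 0" --pt "0 0 -0.1 0 0 0" --pt "0 0 -0.1 0 0 0"

```text
time: 2.65
eef_pos: [0.4145, 0.3623, 0.181]
ee_rot: [-0.0, 0.115, 0.993, -0.0]
ft_force: [-0.1, -0.0, -1.9]
gripper_width: 0.0519
grip_force: 40.0
```

Request:
jog_arm --pt "0 0 -0.2 0 0 0" --pt "0 0 -0.2 0 0 0" --pt "0 0 -0.2 0 0 0" --pt "0 0 -0.1 0 0 0" --pt "0 0 0 0 0 0"

```text
time: 3.15
eef_pos: [0.4153, 0.3631, 0.2881]
ee_rot: [0.001, 0.115, 0.993, 0.002]
ft_force: [0.2, -0.7, -3.2]
gripper_width: 0.0515
grip_force: 40.0
```

Run:
```python
from h import *
from workcell import env
o,p,r=cur(env); print(o['time'],p,o['gripper_width'],o['grip_force'])
im,W=grab(env,'wrist','w2')
a=W[...,2]-p[2]; m=(a>-.01)&(a<.03)&(np.hypot(W[...,0]-p[0],W[...,1]-p[1])<.1); P=W[m]; 
L=r.inv().apply(P-p); m=(np.abs(L[:,1])<.024); L=L[m]; print(np.percentile(L,[1,50,99],axis=0).round(4))
```

```text
3.15 [0.41532604 0.36314714 0.28810431] 0.05152054880308307 39.99981248751283
[[-0.0272 -0.0235 -0.017 ]
 [ 0.0355 -0.0001 -0.0152]
 [ 0.0703  0.0235 -0.0021]]
```

```bash
cat >> h.py <<'E'
LT=np.array([-.091,0,.008])
def aim(b,phi,th,d):
    Rg=Rt(phi+90,th); M=np.array([*b[:2],.07]); return M+Rg.apply([d,0,0])-Rg.apply(LT),Rg
def beakers(env,cam='top',gz=.108):
    p,W=grab(env,cam); P=W[(W[...,2]>gz)&(W[...,2]<.128)]; P=P[np.isfinite(P[:,0])]
    return p,W
E
python3 - <<'E'
from h import *
from workcell import env
o,p,r=cur(env)
t,Rg=aim((.548,-.081),-50,25,.125); print(t,-Rg.apply([1,0,0])); plan(t,Rg,p,r); plan([*t[:2],.288],Rg,p,r)
t,Rg=aim((.593,-.177),-5,25,.12); print(t)
t,Rg=aim((.595,-.278),-30,25,.12); print(t)
E
```

```text
[0.42433953 0.06637281 0.16853601] [ 0.58256342 -0.69427204 -0.42261826]
turn [-0.277  0.843  1.265] then shift [-1.74  -1.221  0.054] shift-if-before-turn [-0.512 -1.91   0.782]
turn [-0.277  0.843  1.265] then shift [-1.403 -1.221 -0.668] shift-if-before-turn [-0.512 -1.909 -0.014]
[ 0.40586483 -0.16062779  0.16642292]
[ 0.43231713 -0.184075    0.16642292]
```

Request:
jog_arm --pt "-0.03 -0.1 0 0 0 0" --pt "-0.05 -0.2 0 0 0 0" --pt "-0.05 -0.2 0 0 0 0" --pt "-0.05 -0.2 0 0 0 0" --pt "-0.05 -0.2 0 0 0 0"

```text
time: 3.7
eef_pos: [0.4169, 0.2206, 0.2841]
ee_rot: [-0.001, 0.115, 0.993, -0.001]
ft_force: [1.1, 0.1, -2.1]
gripper_width: 0.0516
grip_force: 40.0
```

Request:
jog_arm --pt "-0.05 -0.2 0 0 0 0" --pt "-0.05 -0.2 0 0 0 0" --pt "-0.05 -0.2 0 0 0 0" --pt "-0.05 -0.2 0 0 0 0" --pt "-0.05 -0.2 0 0 0 0"

```text
time: 4.2
eef_pos: [0.4187, 0.0663, 0.2842]
ee_rot: [-0.001, 0.115, 0.993, -0.0]
ft_force: [0.8, 0.3, -2.0]
gripper_width: 0.0517
grip_force: 40.0
```

Request:
jog_arm --pt "0 0 0 -0.02 0.06 0.09" --pt "0 0 0 -0.04 0.12 0.18" --pt "0 0 0 -0.04 0.12 0.18" --pt "0 0 0 -0.04 0.12 0.18" --pt "0 0 0 -0.04 0.12 0.18"

```text
time: 4.7
eef_pos: [0.4193, 0.0685, 0.2846]
ee_rot: [-0.13, 0.313, 0.939, 0.06]
ft_force: [-0.1, -1.2, -2.9]
gripper_width: 0.052
grip_force: 40.0
```

Request:
jog_arm --pt "0 0 0 -0.04 0.12 0.18" --pt "0 0 0 -0.04 0.12 0.18" --pt "0 0 0 -0.02 0.063 0.095" --pt "0 0 0 0 0 0" --pt "0 0 0 0 0 0"

```text
time: 5.2
eef_pos: [0.4195, 0.0684, 0.2849]
ee_rot: [-0.197, 0.412, 0.885, 0.091]
ft_force: [0.1, -1.0, -2.8]
gripper_width: 0.0517
grip_force: 40.0
```

```bash
cat >> h.py <<'E'
def look(env,nm=None):
    p,W=grab(env,'top',nm); h=cv2.cvtColor(p,cv2.COLOR_RGB2HSV)
    hue=h[...,0].astype(int); m=(W[...,2]>.109)&(W[...,2]<.127)&(W[...,0]>.4)&(W[...,0]<.7)&(W[...,1]<.03)&(W[...,1]>-.4)
    n,l,s,c=cv2.connectedComponentsWithStats(m.astype(np.uint8))
    for i in range(1,n):
        if s[i,4]>60:
            P=W[l==i]; print('obj',s[i,4],circ(P).round(4),rect(P)[:2],P[:,2].max().round(3))
    return p,W
E
python3 - <<'E'
from h import *
from workcell import env
o,p,r=cur(env);print(o['time'],p,o['q'],o['grip_force'])
t,Rg=aim((.548,-.081),-50,25,.125); plan(t,Rg,p,r)
look(env)
E
```

```text
5.2 [0.41948208 0.06844908 0.28491233] [-0.49446341  0.06355314  0.50555962  1.76831101 -0.35577223  1.61379565
  0.75130477] 39.999991497024894
turn [-0.003 -0.001  0.   ] then shift [-0.356  0.016  0.69 ] shift-if-before-turn [-0.357  0.017  0.69 ]
obj 158 [ 0.5953 -0.2778  0.0291] (array([ 595.6, -277.8]), array([60.9, 62.1])) 0.125
obj 110 [ 0.5931 -0.1773  0.0292] (array([ 594.8, -183. ]), array([62.7, 51.4])) 0.125
```

Request:
jog_arm --pt "-0.04 0 0.08 0 0 0" --pt "-0.08 0.004 0.16 0 0 0" --pt "-0.08 0.004 0.16 0 0 0" --pt "-0.08 0.004 0.16 0 0 0" --pt "-0.076 0.004 0.13 0 0 0"

```text
time: 5.75
eef_pos: [0.4237, 0.0669, 0.1671]
ee_rot: [-0.197, 0.412, 0.885, 0.091]
ft_force: [-0.3, 0.3, -2.3]
gripper_width: 0.0517
grip_force: 40.0
```

```bash
cat >> h.py <<'E'
def look2(env,cam,nm=None):
    p,W=grab(env,cam,nm); m=(W[...,2]>.112)&(W[...,2]<.127)&(W[...,0]>.4)&(W[...,0]<.7)&(W[...,1]<.03)&(W[...,1]>-.4)
    n,l,s,c=cv2.connectedComponentsWithStats(m.astype(np.uint8))
    for i in range(1,n):
        if s[i,4]>30: P=W[l==i]; print(cam,s[i,4],circ(P).round(4),c[i].round())
    return p,W
E
python3 - <<'E'
from h import *
from workcell import env
look2(env,'scene','s1');look2(env,'wrist','w3')
o,p,r=cur(env);print(o['time'],p)
t,Rg=aim((.548,-.081),-50,25,.125); plan(t,Rg,p,r)
E
```

```text
scene 44 [-163.7311  -45.9333  170.4328] [232. 175.]
scene 129 [ 0.5486 -0.0805  0.0293] [302. 197.]
scene 124 [ 0.596  -0.278   0.0292] [240. 200.]
scene 126 [ 0.594  -0.1771  0.0293] [270. 204.]
5.85 [0.42269952 0.0666065  0.16633048]
turn [-0.009 -0.005 -0.002] then shift [-0.001  0.007 -0.017] shift-if-before-turn [-0.001  0.007 -0.017]
```

View pics/s1.png

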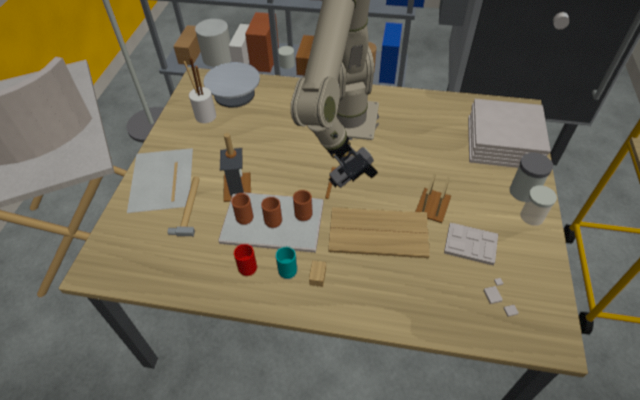

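The scene view shows all three beakers in place at (302,197), (270,204) and (240,200), with the thermometer aimed at the left one.

Request:
jog_arm --pt "0 0.005 -0.015 0 0 0" --pt "0 0 0 0 0 0" --pt "0 0 0 0 0 0" --pt "0 0 0 0 0 0" --pt "0 0 0 0 0 0"

```text
time: 6.35
eef_pos: [0.4259, 0.0663, 0.1717]
ee_rot: [-0.196, 0.413, 0.885, 0.092]
ft_force: [0.6, 0.7, -1.9]
gripper_width: 0.0517
grip_force: 40.0
```

Request:
jog_arm --pt "0 0 0 0 0 0" --pt "0 0 0 0 0 0" --pt "0 0 0 0 0 0" --pt "0 0 0 0 0 0" --pt "0 0 0 0 0 0"

```text
time: 6.85
eef_pos: [0.4257, 0.0663, 0.1713]
ee_rot: [-0.196, 0.413, 0.885, 0.091]
ft_force: [-0.4, -0.0, -2.6]
gripper_width: 0.0512
grip_force: 40.0
```

Request:
jog_arm --pt "0 0 0 0 0 0" --pt "0 0 0 0 0 0" --pt "0 0 0 0 0 0" --pt "0 0 0 0 0 0" --pt "0 0 0 0 0 0"

```text
time: 7.35
eef_pos: [0.4258, 0.0663, 0.1713]
ee_rot: [-0.196, 0.413, 0.885, 0.091]
ft_force: [-0.1, 0.2, -2.8]
gripper_width: 0.0515
grip_force: 40.0
```

Request:
jog_arm --pt "0 0 0 0 0 0" --pt "0 0 0 0 0 0" --pt "0 0 0 0 0 0" --pt "0 0 0 0 0 0" --pt "0 0 0 0 0 0"

```text
time: 7.85
eef_pos: [0.4258, 0.0663, 0.1713]
ee_rot: [-0.196, 0.413, 0.885, 0.091]
ft_force: [-0.2, -0.4, -2.3]
gripper_width: 0.0515
grip_force: 40.0
```

Request:
jog_arm --pt "0 0 0 0 0 0" --pt "0 0 0 0 0 0" --pt "0 0 0 0 0 0" --pt "0 0 0 0 0 0" --pt "0 0 0 0 0 0"

```text
time: 8.35
eef_pos: [0.4257, 0.0663, 0.1713]
ee_rot: [-0.196, 0.413, 0.885, 0.091]
ft_force: [0.6, -0.1, -2.1]
gripper_width: 0.0513
grip_force: 40.0
```

Run:
```python
from h import *
from workcell import env
look2(env,'scene')
p1,W=grab(env,'scene')
o,p,r=cur(env);print(o['time'],p,o['grip_force'])
V=env.camera_params('scene'); K=V['intrinsics'];V=V['view']
# check thermometer attitude: scene points near barrel, in tool frame
L=r.inv().apply((W.reshape(-1,3)-p)); m=(np.abs(L[:,0]+.05)<.05)&(np.abs(L[:,1])<.04)&(L[:,2]<.03)&(L[:,2]>-.03); Q=L[m]
for x in np.arange(-.1,0,.01):
    q=Q[np.abs(Q[:,0]-x)<.005]; print(round(x,2),len(q),len(q) and np.percentile(q,[5,50,95],axis=0)[:,1:].round(3).tolist())
t,Rg=aim((.548,-.081),-50,25,.125); plan(t,Rg,p,r)
t,Rg=aim((.593,-.177),-5,25,.12); plan(t,Rg,p,r); plan([p[0]-.03,p[1],.2],Rg,p,r)
```

```text
scene 49 [ 0.3597 -0.3783  0.1368] [232. 175.]
scene 132 [ 0.5485 -0.0806  0.0294] [302. 197.]
scene 130 [ 0.5958 -0.278   0.0291] [241. 200.]
scene 126 [ 0.5941 -0.1774  0.0296] [270. 204.]
8.45 [0.42576123 0.06628458 0.17130893] 39.99978396110237
-0.1 0 0
-0.09 22 [[-0.007, -0.012], [0.009, -0.005], [0.016, 0.012]]
-0.08 40 [[-0.018, -0.017], [0.011, -0.011], [0.025, 0.01]]
-0.07 58 [[-0.021, -0.018], [0.013, -0.012], [0.026, 0.019]]
-0.06 55 [[-0.019, -0.018], [0.014, -0.014], [0.026, 0.018]]
-0.05 59 [[-0.02, -0.02], [0.014, -0.014], [0.028, 0.019]]
-0.04 53 [[-0.017, -0.021], [0.013, -0.016], [0.027, 0.016]]
-0.03 18 [[-0.021, -0.018], [0.012, -0.013], [0.027, 0.022]]
-0.02 0 0
-0.01 6 [[-0.032, -0.02], [-0.018, -0.017], [-0.012, -0.007]]
turn [-0.    -0.001 -0.001] then shift [-0.002 -0.007  0.02 ] shift-if-before-turn [-0.002 -0.007  0.02 ]
turn [ 6.640e-01 -1.000e-03 -1.424e+00] then shift [-0.014 -1.519  0.03 ] shift-if-before-turn [-0.987 -1.074 -0.425]
turn [ 6.640e-01 -1.000e-03 -1.424e+00] then shift [ 0.261 -0.017 -0.089] shift-if-before-turn [ 0.197 -0.153 -0.119]
```

```bash
cat >> h.py <<'E'
def tilt(env):
    o,p,r=cur(env); im,W=grab(env,'wrist'); L=r.inv().apply(W.reshape(-1,3)-p)
    m=(np.abs(L[:,1])<.02)&(L[:,2]<-.008)&(L[:,2]>-.025)&(L[:,0]>-.02)&(L[:,0]<.065); Q=L[m]
    c=np.polyfit(Q[:,0],Q[:,2],1); print('tilt deg',np.degrees(np.arctan(c[0])),'z0',c[1],m.sum())
    m=(L[:,2]<.01)&(L[:,2]>-.025)&(L[:,0]>.02)&(L[:,0]<.065)&(np.abs(L[:,1])<.04);Q=L[m]
    for a in(.02,.035,.05): q=Q[(Q[:,0]>a)&(Q[:,0]<a+.015)]; print(a,np.percentile(q[:,1],[1,99]).round(4))
E
python3 - <<'E'
from h import *
from workcell import env
tilt(env)
E
```

```text
tilt deg 0.356705418764479 z0 -0.01536002792866143 14619
0.02 [-0.0256  0.0245]
0.035 [-0.0255  0.0245]
0.05 [-0.0255  0.0243]
```

Request:
jog_arm --pt "0 0 0 0 0 0" --pt "0 0 0 0 0 0" --pt "0 0 0 0 0 0" --pt "0 0 0 0 0 0" --pt "0.1 -0.04 -0.1 0 0 0"

```text
time: 9.0
eef_pos: [0.4158, 0.0679, 0.1897]
ee_rot: [-0.198, 0.413, 0.884, 0.09]
ft_force: [0.7, 0.9, -2.0]
gripper_width: 0.0518
grip_force: 40.0
```

Request:
jog_arm --pt "0.1 -0.04 -0.15 0 0 0" --pt "0 0 0 0.08 0 -0.164" --pt "0 0 0 0.1 0 -0.22" --pt "0 0 0 0.1 0 -0.22" --pt "0 0 0 0.1 0 -0.22"

```text
time: 9.5
eef_pos: [0.4094, 0.0672, 0.218]
ee_rot: [-0.212, 0.201, 0.955, 0.046]
ft_force: [0.3, -0.9, -1.9]
gripper_width: 0.052
grip_force: 40.0
```

Request:
jog_arm --pt "0 0 0 0.1 0 -0.22" --pt "0 0 0 0.1 0 -0.22" --pt "0 0 0 0.084 0 -0.16" --pt "0 0 0 0 0 0" --pt "0 0 0 0 0 0"

```text
time: 10.0
eef_pos: [0.4093, 0.0673, 0.2179]
ee_rot: [-0.216, 0.044, 0.975, 0.01]
ft_force: [0.3, -0.3, -1.5]
gripper_width: 0.0517
grip_force: 40.0
```

Run:
```python
from h import *
from workcell import env
look2(env,'scene')
o,p,r=cur(env);print(o['time'],p,o['q'])
t,Rg=aim((.5935,-.177),-5,25,.12); plan(t,Rg,p,r); plan([*t[:2],p[2]],Rg,p,r)
```

```text
scene 44 [147.4845  37.7527 151.8509] [233. 175.]
scene 126 [ 0.5488 -0.0809  0.0293] [302. 197.]
scene 130 [ 0.5957 -0.278   0.0296] [240. 201.]
scene 122 [ 0.5939 -0.177   0.0297] [270. 204.]
10.05 [0.40931232 0.06696442 0.21798385] [-0.5369763   0.21186692  0.4053779   1.75683709 -0.17229805  1.61927613
  1.38766296]
turn [ 0.003  0.001 -0.006] then shift [-0.247 -1.513  0.264] shift-if-before-turn [-0.252 -1.513  0.262]
turn [ 0.003  0.001 -0.006] then shift [-0.102 -1.513 -0.048] shift-if-before-turn [-0.107 -1.513 -0.05 ]
```

Request:
jog_arm --pt "0 -0.1 0 0 0 0" --pt "0 -0.2 0 0 0 0" --pt "0 -0.25 0 0 0 0" --pt "0 -0.25 0 0 0 0" --pt "0 -0.25 0 0 0 0"

```text
time: 10.55
eef_pos: [0.3947, -0.0924, 0.2182]
ee_rot: [-0.216, 0.044, 0.975, 0.01]
ft_force: [2.2, 0.8, -2.9]
gripper_width: 0.0515
grip_force: 40.0
```

Request:
jog_arm --pt "0 -0.25 0 0 0 0" --pt "0 -0.21 0 0 0 0" --pt "-0.1 0 0 0 0 0" --pt "-0.1 0 0.16 0 0 0" --pt "-0.05 0 0.1 0 0 0"

```text
time: 11.05
eef_pos: [0.4063, -0.1612, 0.1656]
ee_rot: [-0.216, 0.044, 0.975, 0.01]
ft_force: [-0.4, 0.5, -2.4]
gripper_width: 0.0518
grip_force: 40.0
```

Run:
```python
from h import *
from workcell import env
look2(env,'scene')
tilt(env)
o,p,r=cur(env);print(o['time'],p)
t,Rg=aim((.5935,-.177),-5,25,.12); plan(t,Rg,p,r)
```

```text
scene 41 [-0.146  -0.5442  0.6684] [232. 175.]
scene 124 [ 0.5487 -0.0808  0.0294] [302. 197.]
scene 127 [ 0.5961 -0.2782  0.0295] [241. 201.]
scene 124 [ 0.5936 -0.1773  0.0294] [270. 204.]
tilt deg 0.3247528190006039 z0 -0.01519627514927604 14581
0.02 [-0.0249  0.0252]
0.035 [-0.025  0.025]
0.05 [-0.0249  0.0251]
11.15 [ 0.40528153 -0.16072955  0.16530181]
turn [ 0.002 -0.006 -0.005] then shift [-0.003  0.001 -0.01 ] shift-if-before-turn [-0.003  0.001 -0.01 ]
```

Aligned, so I'll hold here.

Request:
jog_arm --pt "0 0 0 0 0 0" --pt "0 0 0 0 0 0" --pt "0 0 0 0 0 0" --pt "0 0 0 0 0 0" --pt "0 0 0 0 0 0"

```text
time: 11.65
eef_pos: [0.4071, -0.1599, 0.1671]
ee_rot: [-0.216, 0.043, 0.975, 0.01]
ft_force: [-1.0, 0.8, -2.3]
gripper_width: 0.0519
grip_force: 40.0
```

Request:
jog_arm --pt "0 0 0 0 0 0" --pt "0 0 0 0 0 0" --pt "0 0 0 0 0 0" --pt "0 0 0 0 0 0" --pt "0 0 0 0 0 0"

```text
time: 12.15
eef_pos: [0.407, -0.1599, 0.1667]
ee_rot: [-0.216, 0.043, 0.975, 0.009]
ft_force: [0.4, -0.2, -2.9]
gripper_width: 0.0519
grip_force: 40.0
```

Request:
jog_arm --pt "0 0 0 0 0 0" --pt "0 0 0 0 0 0" --pt "0 0 0 0 0 0" --pt "0 0 0 0 0 0" --pt "0 0 0 0 0 0"

```text
time: 12.65
eef_pos: [0.407, -0.1599, 0.1668]
ee_rot: [-0.216, 0.043, 0.975, 0.009]
ft_force: [0.1, 0.2, -2.1]
gripper_width: 0.0518
grip_force: 40.0
```

Request:
jog_arm --pt "0 0 0 0 0 0" --pt "0 0 0 0 0 0" --pt "0 0 0 0 0 0" --pt "0 0 0 0 0 0" --pt "0 0 0 0 0 0"

```text
time: 13.15
eef_pos: [0.407, -0.1599, 0.1668]
ee_rot: [-0.216, 0.043, 0.975, 0.009]
ft_force: [-0.7, -0.4, -2.3]
gripper_width: 0.052
grip_force: 40.0
```

Request:
jog_arm --pt "0 0 0 0 0 0" --pt "0 0 0 0 0 0" --pt "0 0 0 0 0 0" --pt "0 0 0 0 0 0" --pt "0 0 0 0 0 0"

```text
time: 13.65
eef_pos: [0.407, -0.1599, 0.1668]
ee_rot: [-0.216, 0.043, 0.975, 0.009]
ft_force: [-0.1, -0.3, -2.2]
gripper_width: 0.0518
grip_force: 40.0
```

Run:
```python
from h import *
from workcell import env
look2(env,'scene')
o,p,r=cur(env);print(o['time'],p)
t,Rg=aim((.5935,-.177),-5,25,.12); plan(t,Rg,p,r)
t,Rg=aim((.5955,-.278),-30,25,.12); print(t);plan([p[0]-.01,p[1],.21],Rg,p,r); plan(t,Rg,[p[0]-.01,p[1],.21],r)
```

```text
scene 51 [ 0.8791 -0.2181  0.4073] [232. 175.]
scene 125 [ 0.5486 -0.0809  0.0295] [302. 197.]
scene 120 [ 0.5957 -0.2781  0.0294] [240. 200.]
scene 124 [ 0.5939 -0.1771  0.0294] [270. 204.]
13.7 [ 0.40697714 -0.15989425  0.16678178]
turn [ 0.     0.001 -0.   ] then shift [ 0.002 -0.005  0.004] shift-if-before-turn [ 0.002 -0.005  0.004]
[ 0.43281713 -0.184075    0.16642292]
turn [-0.368  0.001  0.791] then shift [ 0.174 -0.033 -0.237] shift-if-before-turn [ 0.182 -0.006 -0.233]
turn [-0.368  0.001  0.791] then shift [-0.383 -0.02   0.142] shift-if-before-turn [-0.351 -0.14   0.157]
```

Request:
jog_arm --pt "0 0 0 0 0 0" --pt "0 0 0 0 0 0" --pt "0.08 0 -0.1 0 0 0" --pt "0.1 0 -0.133 0 0 0" --pt "0 0 0 -0.092 0 0.198"

```text
time: 14.2
eef_pos: [0.3983, -0.1586, 0.2122]
ee_rot: [-0.214, 0.095, 0.972, 0.021]
ft_force: [0.7, -0.7, -2.3]
gripper_width: 0.0521
grip_force: 40.0
```

Request:
jog_arm --pt "0 0 0 -0.092 0 0.198" --pt "0 0 0 -0.092 0 0.198" --pt "0 0 0 -0.092 0 0.198" --pt "-0.13 0 0.02 0 0 0" --pt "-0.13 -0.01 0.06 0 0 0"

```text
time: 14.7
eef_pos: [0.4237, -0.1761, 0.1829]
ee_rot: [-0.208, 0.253, 0.943, 0.056]
ft_force: [0.3, 0.5, -1.9]
gripper_width: 0.0516
grip_force: 40.0
```

Request:
jog_arm --pt "-0.12 -0.01 0.06 0 0 0" --pt "0 0 0 0 0 0" --pt "0 0 0 0 0 0" --pt "0 0 0 0 0 0" --pt "0 0 0 0 0 0"

```text
time: 15.2
eef_pos: [0.4329, -0.1829, 0.1675]
ee_rot: [-0.208, 0.253, 0.943, 0.056]
ft_force: [0.1, -0.5, -2.0]
gripper_width: 0.0513
grip_force: 40.0
```

Run:
```python
from h import *
from workcell import env
look2(env,'scene')
tilt(env)
o,p,r=cur(env);print(o['time'],p)
t,Rg=aim((.5955,-.278),-30,25,.12); plan(t,Rg,p,r)
```

```text
scene 45 [ 0.2546 -0.4094  0.2463] [232. 175.]
scene 129 [ 0.5486 -0.0806  0.0293] [302. 197.]
scene 121 [ 0.5959 -0.2781  0.0294] [241. 201.]
scene 121 [ 0.594  -0.1773  0.0294] [270. 204.]
tilt deg 0.3531424781952228 z0 -0.01527056751306997 14592
0.02 [-0.0253  0.0248]
0.035 [-0.0254  0.0248]
0.05 [-0.0252  0.0247]
15.3 [ 0.43291241 -0.18293399  0.16735284]
turn [ 0.001  0.003 -0.   ] then shift [-0.006 -0.007  0.004] shift-if-before-turn [-0.006 -0.007  0.004]
```

Request:
jog_arm --pt "0 0 0 0 0 0" --pt "0 0 0 0 0 0" --pt "0 0 0 0 0 0" --pt "0 0 0 0 0 0" --pt "0 0 0 0 0 0"

```text
time: 15.8
eef_pos: [0.4328, -0.1831, 0.1667]
ee_rot: [-0.209, 0.253, 0.943, 0.056]
ft_force: [-0.1, 0.1, -2.5]
gripper_width: 0.0514
grip_force: 40.0
```

Request:
jog_arm --pt "0 0 0 0 0 0" --pt "0 0 0 0 0 0" --pt "0 0 0 0 0 0" --pt "0 0 0 0 0 0" --pt "0 0 0 0 0 0"

```text
time: 16.3
eef_pos: [0.4329, -0.1831, 0.1668]
ee_rot: [-0.209, 0.253, 0.943, 0.056]
ft_force: [-0.8, -0.2, -2.4]
gripper_width: 0.0516
grip_force: 40.0
```

Request:
jog_arm --pt "0 0 0 0 0 0" --pt "0 0 0 0 0 0" --pt "0 0 0 0 0 0" --pt "0 0 0 0 0 0" --pt "0 0 0 0 0 0"

```text
time: 16.8
eef_pos: [0.4329, -0.1831, 0.1668]
ee_rot: [-0.209, 0.253, 0.943, 0.056]
ft_force: [0.1, 0.7, -3.2]
gripper_width: 0.0517
grip_force: 40.0
```

Request:
jog_arm --pt "0 0 0 0 0 0" --pt "0 0 0 0 0 0" --pt "0 0 0 0 0 0" --pt "0 0 0 0 0 0" --pt "0 0 0 0 0 0"

```text
time: 17.3
eef_pos: [0.4329, -0.1831, 0.1668]
ee_rot: [-0.209, 0.253, 0.943, 0.056]
ft_force: [0.4, 0.2, -2.9]
gripper_width: 0.0517
grip_force: 40.0
```

Request:
jog_arm --pt "0 0 0 0 0 0" --pt "0 0 0 0 0 0" --pt "0 0 0 0 0 0" --pt "0.05 0 -0.1 0 0 0" --pt "0.07 0 -0.15 0 0 0"

```text
time: 17.8
eef_pos: [0.4318, -0.1825, 0.208]
ee_rot: [-0.21, 0.253, 0.943, 0.056]
ft_force: [0.6, 1.2, -2.7]
gripper_width: 0.0517
grip_force: 40.0
```

Request:
jog_arm --pt "0.07 0 -0.15 0 0 0" --pt "0.07 0 -0.15 0 0 0" --pt "0.06 0 -0.13 0 0 0" --pt "0 0 0 0 0 0" --pt "0 0 0 0 0 0"

```text
time: 18.3
eef_pos: [0.4325, -0.1828, 0.2791]
ee_rot: [-0.209, 0.253, 0.943, 0.056]
ft_force: [-0.8, 0.1, -2.4]
gripper_width: 0.0516
grip_force: 40.0
```

Run:
```python
from h import *
from workcell import env
look2(env,'scene')
o,p,r=cur(env);print(o['time'],p,o['q'])
plan([.4152,.362,.27],Rt(76.8),p,r)
```

```text
scene 49 [ 0.3202 -0.3863  0.1769] [233. 175.]
scene 128 [ 0.5483 -0.0805  0.0294] [302. 197.]
scene 127 [ 0.5959 -0.2778  0.0293] [240. 201.]
scene 132 [ 0.5938 -0.1774  0.0295] [270. 204.]
18.35 [ 0.43226021 -0.18264298  0.27852612] [-0.17506847  0.33311617  0.67055669  1.53628743 -0.21302663  1.78230511
  1.56244504]
turn [ 0.127 -0.868 -0.578] then shift [0.94  3.509 0.057] shift-if-before-turn [1.712 3.087 0.86 ]
```

Request:
jog_arm --pt "0 0 0 0.0254 -0.1736 -0.1156" --pt "0 0 0 0.0254 -0.1736 -0.1156" --pt "0 0 0 0.0254 -0.1736 -0.1156" --pt "0 0 0 0.0254 -0.1736 -0.1156" --pt "0 0 0 0.0254 -0.1736 -0.1156"

```text
time: 18.85
eef_pos: [0.4322, -0.1823, 0.2783]
ee_rot: [0.001, 0.113, 0.994, -0.001]
ft_force: [-0.3, 0.4, -2.8]
gripper_width: 0.0519
grip_force: 40.0
```

Request:
jog_arm --pt "0.03 0.12 0 0 0 0" --pt "0.067 0.25 0 0 0 0" --pt "0.067 0.25 0 0 0 0" --pt "0.067 0.25 0 0 0 0" --pt "0.067 0.25 0 0 0 0"

```text
time: 19.35
eef_pos: [0.4263, -0.0076, 0.2782]
ee_rot: [-0.0, 0.115, 0.993, -0.0]
ft_force: [-0.0, -0.6, -2.3]
gripper_width: 0.0516
grip_force: 40.0
```

Request:
jog_arm --pt "0.067 0.25 0 0 0 0" --pt "0.067 0.25 0 0 0 0" --pt "0.067 0.25 0 0 0 0" --pt "0.067 0.25 0 0 0 0" --pt "0.067 0.25 0 0 0 0"

```text
time: 19.85
eef_pos: [0.4203, 0.1862, 0.2779]
ee_rot: [-0.0, 0.115, 0.993, -0.001]
ft_force: [1.2, -0.1, -1.9]
gripper_width: 0.052
grip_force: 40.0
```

Request:
jog_arm --pt "0.067 0.25 0 0 0 0" --pt "0.067 0.25 0 0 0 0" --pt "0.067 0.25 0 0 0 0" --pt "0.067 0.25 0 0 0 0" --pt "0.05 0.14 0 0 0 0"

```text
time: 20.35
eef_pos: [0.4123, 0.365, 0.2771]
ee_rot: [-0.001, 0.114, 0.994, -0.001]
ft_force: [0.7, 0.3, -2.4]
gripper_width: 0.0518
grip_force: 40.0
```

Request:
jog_arm --pt "0 0 0 0 0 0" --pt "0 0 0 0 0 0"

```text
time: 20.55
eef_pos: [0.4134, 0.3619, 0.2776]
ee_rot: [-0.0, 0.115, 0.993, -0.001]
ft_force: [0.2, -0.1, -1.3]
gripper_width: 0.0516
grip_force: 40.0
```

Run:
```python
from h import *
from workcell import env
tilt(env)
o,p,r=cur(env);print(o['time'],p,o['q'])
plan([.4152,.362,.145],Rt(76.8),p,r)
```

```text
tilt deg 0.37150523688610226 z0 -0.015676952551652044 14636
0.02 [-0.0251  0.0251]
0.035 [-0.0249  0.0251]
0.05 [-0.0249  0.0249]
20.6 [0.41393601 0.36124942 0.27811014] [-8.00222822e-01  1.50119231e-01 -1.55485903e-03  1.61320346e+00
  1.74029448e-03  1.37997345e+00  5.37548412e-01]
turn [-0.004  0.001 -0.002] then shift [-0.007  0.007  0.887] shift-if-before-turn [-0.007  0.009  0.887]
```

Request:
jog_arm --pt "-0.008 0.008 0.1 0 0 0" --pt "0 0 0.2 0 0 0" --pt "0 0 0.2 0 0 0" --pt "0 0 0.15 0 0 0" --pt "0 0 0.1 0 0 0"

```text
time: 21.1
eef_pos: [0.415, 0.3612, 0.1637]
ee_rot: [-0.0, 0.116, 0.993, -0.001]
ft_force: [-0.1, -0.3, -2.4]
gripper_width: 0.0516
grip_force: 40.0
```

Request:
jog_arm --pt "0 0 0.06 0 0 0" --pt "0 0 0.04 0 0 0" --pt "0 0 0.03 0 0 0" --pt "0 0 0.015 0 0 0" --pt "0 0 0 0 0 0"

```text
time: 21.6
eef_pos: [0.4156, 0.3632, 0.1452]
ee_rot: [0.001, 0.115, 0.993, 0.0]
ft_force: [-0.3, -0.4, -2.2]
gripper_width: 0.0517
grip_force: 40.0
```

Run:
```python
from h import *
from workcell import env
o,p,r=cur(env);print(o['time'],p,o['ft_force'],o['moment'])
```

```text
21.6 [0.41563964 0.36323673 0.14521395] [-0.25829564 -0.35371154 -2.16253049] [ 0.00477649 -0.03064851  0.02388788]
```

Request:
jog_arm --pt "0 0 0.01 0 0 0" --pt "0 0 0 0 0 0" --pt "0 0 0 0 0 0"

```text
time: 21.9
eef_pos: [0.4157, 0.3633, 0.1438]
ee_rot: [0.001, 0.115, 0.993, 0.0]
ft_force: [-0.4, 0.7, -2.0]
gripper_width: 0.0516
grip_force: 40.0
```

Request:
jog_arm --pt "0 0 0 0 0 0" --pt "0 0 0 0 0 0" --pt "0 0 0 0 0 0" --pt "0 0 0 0 0 0" --pt "0 0 0 0 0 0" --hand -1

```text
time: 22.4
eef_pos: [0.4155, 0.3632, 0.1436]
ee_rot: [0.001, 0.115, 0.993, -0.0]
ft_force: [0.3, -0.6, -0.2]
gripper_width: 0.0826
grip_force: 0.0
```

Request:
jog_arm --pt "0 0 -0.05 0 0 0" --pt "0 0 -0.15 0 0 0" --pt "0 0 -0.2 0 0 0" --pt "0 0 -0.2 0 0 0" --pt "0 0 -0.25 0 0 0"

```text
time: 22.9
eef_pos: [0.4149, 0.3628, 0.272]
ee_rot: [0.0, 0.115, 0.993, -0.001]
ft_force: [-0.5, 0.2, -0.4]
gripper_width: 0.0869
grip_force: 0.0
```

Run:
```python
from h import *
from workcell import env
o,p,r=cur(env);print(o['time'],p,o['gripper_width'])
im,W=grab(env,'wrist','w5'); 
T=W[(W[...,2]>.15)&(W[...,2]<.175)&(W[...,0]<.52)];print('therm top',rect(T),np.median(T[:,2]),T[:,2].max())
look(env)
# brush/rack
p_,W=grab(env,'scene');m=(W[...,1]<-.30)&(W[...,1]>-.42)&(W[...,0]>.36)&(W[...,0]<.52)
P=W[m&(W[...,2]>.175)&(W[...,2]<.236)];print('handle scene',circ(P),len(P),P[:,2].max())
from scipy.optimize import least_squares
def cf(P): return least_squares(lambda a:np.hypot(P[:,0]-a[0],P[:,1]-a[1])-.011,P[:,:2].mean(0),loss='soft_l1',f_scale=.002).x
print(cf(P))
p_,W=grab(env,'top');m=(W[...,1]<-.30)&(W[...,1]>-.42)&(W[...,0]>.36)&(W[...,0]<.52)
P=W[m&(W[...,2]>.175)&(W[...,2]<.236)];print('handle top',cf(P),len(P))
P=W[m&(W[...,2]>.236)];print('top face',P.mean(0),len(P))
```

```text
22.9 [0.4149461  0.36282224 0.27204901] 0.08685697275946103
therm top (array([418.9, 362.8]), array([ 52. , 147.4]), 76.8) 0.15910055794478023 0.16254010428215815
obj 155 [ 0.5953 -0.2778  0.0292] (array([ 595.8, -277.8]), array([60.8, 62.5])) 0.126
obj 151 [ 0.593  -0.1771  0.0293] (array([ 593.2, -178. ]), array([60.9, 63. ])) 0.127
obj 138 [ 0.5479 -0.0809  0.0292] (array([548.1, -81. ]), array([61.8, 61.9])) 0.124
handle scene [ 0.4231859  -0.35796232  0.01021663] 88 0.23530943318412975
[ 0.422287   -0.35833513]
handle top [ 0.42407273 -0.35930524] 70
top face [ 0.42414778 -0.35758863  0.24176704] 66
```

Run:
```python
from h import *
from workcell import env
o,p,r=cur(env)
plan([.423,-.358,.33],Rt(16.5),p,r)
```

```text
turn [6.000e-03 2.000e-03 2.105e+00] then shift [-4.626 -1.319 -0.386] shift-if-before-turn [-1.148 -4.671 -0.391]
```

Request:
jog_arm --pt "0 0 -0.05 0 0 0.23" --pt "0 0 -0.05 0 0 0.23" --pt "0 0 -0.05 0 0 0.23" --pt "0 0 -0.05 0 0 0.23" --pt "0 0 -0.05 0 0 0.23"

```text
time: 23.6
eef_pos: [0.4149, 0.3629, 0.3075]
ee_rot: [0.0, 0.394, 0.919, -0.001]
ft_force: [-0.4, -0.3, 0.1]
gripper_width: 0.0871
grip_force: 0.0
```

Request:
jog_arm --pt "0 0 -0.05 0 0 0.23" --pt "0 0 -0.05 0 0 0.23" --pt "0 0 -0.036 0 0 0.23" --pt "0 0 0 0 0 0.23" --pt "0 0 0 0 0 0.035"

```text
time: 24.1
eef_pos: [0.415, 0.363, 0.3278]
ee_rot: [0.0, 0.599, 0.8, -0.001]
ft_force: [0.7, 0.6, 0.2]
gripper_width: 0.0869
grip_force: 0.0
```

Request:
jog_arm --pt "-0.15 -0.043 0 0 0 0" --pt "-0.3 -0.085 0 0 0 0" --pt "-0.3 -0.085 0 0 0 0" --pt "-0.3 -0.085 0 0 0 0" --pt "-0.3 -0.085 0 0 0 0"

```text
time: 24.6
eef_pos: [0.4171, 0.1508, 0.3281]
ee_rot: [0.0, 0.597, 0.802, -0.0]
ft_force: [0.2, -0.8, 0.9]
gripper_width: 0.087
grip_force: 0.0
```

Request:
jog_arm --pt "-0.3 -0.085 0 0 0 0" --pt "-0.3 -0.085 0 0 0 0" --pt "-0.3 -0.085 0 0 0 0" --pt "-0.3 -0.085 0 0 0 0" --pt "-0.3 -0.085 0 0 0 0"

```text
time: 25.1
eef_pos: [0.4197, -0.0829, 0.3284]
ee_rot: [0.0, 0.597, 0.802, 0.0]
ft_force: [2.0, 0.0, -0.1]
gripper_width: 0.0869
grip_force: 0.0
```

Request:
jog_arm --pt "-0.3 -0.085 0 0 0 0" --pt "-0.3 -0.085 0 0 0 0" --pt "-0.3 -0.085 0 0 0 0" --pt "-0.3 -0.085 0 0 0 0" --pt "-0.26 -0.085 0 0 0 0"

```text
time: 25.6
eef_pos: [0.4207, -0.3112, 0.3288]
ee_rot: [0.001, 0.597, 0.802, 0.0]
ft_force: [0.8, -0.5, -0.7]
gripper_width: 0.0872
grip_force: 0.0
```

Request:
jog_arm --pt "0 0 0 0 0 0" --pt "0 0 0 0 0 0" --pt "0 0 0 0 0 0"

```text
time: 25.9
eef_pos: [0.4217, -0.308, 0.3286]
ee_rot: [-0.0, 0.597, 0.802, 0.0]
ft_force: [-0.5, 1.2, -0.5]
gripper_width: 0.0869
grip_force: 0.0
```

Run:
```python
from h import *
from workcell import env
o,p,r=cur(env);print(o['time'],p,o['q'])
im,W=grab(env,'wrist','w6')
for a,b in((.236,.26),(.18,.235),(.152,.165),(.142,.1525)):
    P=W[(W[...,2]>a)&(W[...,2]<b)&(W[...,1]<-.25)&(W[...,1]>-.5)&(W[...,0]<.56)]
    if len(P)>5: print(a,len(P),circ(P) if a>.151 else rect(P),P.mean(0))
plan([.423,-.358,.211],Rt(16.5),p,r)
```

```text
25.9 [ 0.42165608 -0.30801078  0.32861845] [-0.30021987  0.0616099   0.89750674  1.63176765 -0.04891258  1.47151836
  0.891718  ]
0.236 593 [ 0.42379242 -0.3573762   0.00762365] [ 0.42368835 -0.35687471  0.24284063]
0.18 624 [-71.84291508 445.17755236 451.35081318] [ 0.42278859 -0.35091583  0.2100968 ]
0.152 1245 [ 0.44668413 -0.36438699  0.03511738] [ 0.43691559 -0.34942411  0.1552621 ]
0.142 4884 (array([ 443.5, -353.3]), array([102.2,  78.4]), 16.7) [ 0.4482368  -0.34674376  0.15110386]
turn [ 0.001 -0.001  0.005] then shift [-0.322 -0.086  0.784] shift-if-before-turn [-0.322 -0.087  0.784]
```

View pics/w6.png

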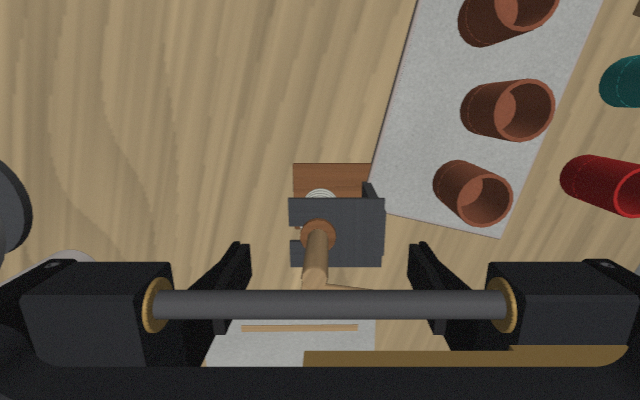

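The wrist view shows the brush handle top at about (318,275), with its collar in the slot at (318,235).

Request:
jog_arm --pt "-0.12 -0.03 0 0 0 0" --pt "-0.12 -0.03 0 0 0 0" --pt "-0.083 -0.023 0 0 0 0" --pt "0 0 0.1 0 0 0" --pt "0 0 0.15 0 0 0" --newtons 30

```text
time: 26.45
eef_pos: [0.4241, -0.3588, 0.292]
ee_rot: [0.002, 0.598, 0.802, 0.001]
ft_force: [-0.5, 0.1, -0.4]
gripper_width: 0.0869
grip_force: 0.0
```

Request:
jog_arm --pt "0 0 0.15 0 0 0" --pt "0 0 0.15 0 0 0" --pt "0 0 0.15 0 0 0" --pt "0 0 0.084 0 0 0" --pt "0 0 0 0 0 0"

```text
time: 26.95
eef_pos: [0.4233, -0.3578, 0.2103]
ee_rot: [-0.001, 0.598, 0.802, 0.0]
ft_force: [-0.4, 0.3, 0.6]
gripper_width: 0.087
grip_force: 0.0
```

Request:
jog_arm --pt "0 0 0 0 0 0" --pt "0 0 0 0 0 0" --pt "0 0 0 0 0 0" --pt "0 0 0 0 0 0" --pt "0 0 0 0 0 0" --hand 1

```text
time: 27.45
eef_pos: [0.4235, -0.3593, 0.2119]
ee_rot: [0.001, 0.598, 0.801, 0.0]
ft_force: [-0.1, -0.8, -0.2]
gripper_width: 0.0552
grip_force: 0.0
```

Request:
jog_arm --pt "0 0 0 0 0 0" --pt "0 0 0 0 0 0" --pt "0 0 0 0 0 0" --pt "0 0 0 0 0 0" --pt "0 0 0 0 0 0"

```text
time: 27.95
eef_pos: [0.4234, -0.3591, 0.2115]
ee_rot: [0.0, 0.598, 0.801, 0.0]
ft_force: [0.6, -0.6, -1.2]
gripper_width: 0.0215
grip_force: 30.0
```

Run:
```python
from h import *
from workcell import env
o,p,r=cur(env);print(o['time'],p,o['gripper_width'],o['grip_force'],o['ft_force'],o['moment'])
look(env)
```

```text
27.95 [ 0.42336681 -0.35914249  0.21150971] 0.021543770209697104 29.975455664098263 [ 0.56147914 -0.5989447  -1.17187443] [-0.1337269   0.01769314  0.00320862]
obj 163 [ 0.5952 -0.2777  0.0292] (array([ 595.6, -277.9]), array([61.1, 61.6])) 0.127
obj 145 [ 0.5931 -0.1772  0.0292] (array([ 593. , -177.4]), array([60.5, 62.3])) 0.124
obj 138 [ 0.5479 -0.0809  0.0291] (array([548.1, -81. ]), array([61.1, 62.7])) 0.126
```

Request:
jog_arm --pt "0 0 -0.04 0 0 0" --pt "0 0 -0.043 0 0 0" --pt "0 0 0 0 0 0" --pt "0 -0.06 0 0 0 0" --pt "0 -0.1 0 0 0 0"

```text
time: 28.5
eef_pos: [0.3999, -0.3659, 0.2238]
ee_rot: [0.0, 0.598, 0.802, -0.0]
ft_force: [0.1, 1.2, -1.8]
gripper_width: 0.0214
grip_force: 30.0
```

Request:
jog_arm --pt "0 -0.1 0 0 0 0" --pt "0 -0.1 0 0 0 0" --pt "0 -0.1 0 0 0 0" --pt "0 -0.04 0 0 0 0" --pt "0 0 0 0 0 0"

```text
time: 29.0
eef_pos: [0.3505, -0.3809, 0.2242]
ee_rot: [0.001, 0.599, 0.801, 0.001]
ft_force: [0.1, 0.0, -0.2]
gripper_width: 0.0214
grip_force: 30.0
```

Request:
jog_arm --pt "0 0 -0.1 0 0 0" --pt "0 0 -0.2 0 0 0" --pt "0 0 -0.2 0 0 0" --pt "0 0 -0.2 0 0 0" --pt "0 0 -0.05 0 0 0"

```text
time: 29.5
eef_pos: [0.3527, -0.3809, 0.3393]
ee_rot: [0.003, 0.598, 0.801, 0.0]
ft_force: [-0.5, -0.4, -1.1]
gripper_width: 0.0215
grip_force: 30.0
```

Run:
```python
from h import *
from workcell import env
o,p,r=cur(env);print(o['time'],p,o['gripper_width'],o['grip_force'],o['ft_force'])
im,W=grab(env,'scene'); 
L=r.inv().apply(W.reshape(-1,3)-p); 
for a in np.arange(.03,.19,.02):
    m=(np.hypot(L[:,0],L[:,1])<.045)&(np.abs(L[:,2]-a)<.01); Q=L[m]; print(round(a,2),m.sum(),np.median(Q,axis=0).round(4) if m.sum() else '',np.ptp(Q[:,:2],axis=0).round(3) if m.sum() else '')
m=(np.hypot(L[:,0],L[:,1])<.04)&(L[:,2]>.1); print('tip z',np.percentile(L[m][:,2],98))
plan([.548,-.081,.33],Rt(16.5),p,r)
```

```text
29.5 [ 0.35266749 -0.38088279  0.33934771] 0.021500281423181774 29.97447317931801 [-0.45569763 -0.39583618 -1.13220135]
0.03 22 [0.0027 0.007  0.0327] [0.022 0.016]
0.05 65 [0.0013 0.0065 0.0514] [0.034 0.033]
0.07 5 [0.003  0.0034 0.0713] [0.005 0.013]
0.09 106 [0.001  0.0048 0.0937] [0.045 0.052]
0.11 54 [0.0046 0.0158 0.1103] [0.047 0.034]
0.13 65 [0.0027 0.0169 0.1284] [0.048 0.03 ]
0.15 62 [0.0058 0.0158 0.1498] [0.047 0.032]
0.17 17 [-0.0003  0.0157  0.1626] [0.042 0.021]
tip z 0.3405248014236068
turn [0.007 0.007 0.002] then shift [1.547 1.816 0.062] shift-if-before-turn [1.546 1.817 0.063]
```

Request:
jog_arm --pt "0.07 0.083 0 0 0 0" --pt "0.14 0.165 0 0 0 0" --pt "0.14 0.165 0 0 0 0" --pt "0.14 0.165 0 0 0 0" --pt "0.14 0.165 0 0 0 0"

```text
time: 30.05
eef_pos: [0.432, -0.2564, 0.3353]
ee_rot: [-0.0, 0.598, 0.801, 0.0]
ft_force: [0.7, -0.4, -1.0]
gripper_width: 0.0213
grip_force: 30.0
```

Request:
jog_arm --pt "0.14 0.165 0 0 0 0" --pt "0.14 0.165 0 0 0 0" --pt "0.14 0.165 0 0 0 0" --pt "0.14 0.165 0 0 0 0" --pt "0.14 0.165 0 0 0 0"

```text
time: 30.55
eef_pos: [0.5207, -0.1206, 0.3351]
ee_rot: [-0.0, 0.598, 0.801, -0.0]
ft_force: [1.7, 0.6, -0.8]
gripper_width: 0.0214
grip_force: 30.0
```

Request:
jog_arm --pt "0.14 0.165 0 0 0 0" --pt "0.077 0.083 0 0 0 0" --pt "0 0 0 0 0 0" --pt "0 0 0 0 0 0"

```text
time: 30.95
eef_pos: [0.5462, -0.0816, 0.3359]
ee_rot: [0.0, 0.599, 0.801, -0.001]
ft_force: [0.8, -1.1, 0.1]
gripper_width: 0.0215
grip_force: 30.0
```

```bash
cat >> h.py <<'E'
def brush(env,b):
    look2(env,'scene')
    o,p,r=cur(env);print(o['time'],p,o['grip_force'],o['ft_force'])
    im,W=grab(env,'wrist')
    for im,W in (grab(env,'scene'),(im,W)):
        L=r.inv().apply(W.reshape(-1,3)-p)
        m=(np.hypot(L[:,0],L[:,1])<.04)&(L[:,2]>.05)&(L[:,2]<.19); Q=L[m]; print('brush pts',m.sum(), 'tip' ,np.percentile(Q[:,2],97) if m.sum() else '')
        for a in(.1,.12,.14,.16):
            q=Q[np.abs(Q[:,2]-a)<.01]
            if len(q)>8:
                from scipy.optimize import least_squares
                print(a,least_squares(lambda c:np.hypot(q[:,0]-c[0],q[:,1]-c[1])-.024,[0,0],loss='soft_l1',f_scale=.002).x.round(4))
    plan([*b,p[2]],Rt(16.5),p,r)
E
python3 - <<'E'
from h import *
from workcell import env
brush(env,(.5482,-.0808))
E
```

```text
scene 38 [133.2559  40.7172 138.9682] [231. 175.]
scene 122 [ 0.5683 -0.1499  0.0296] [280. 199.]
scene 111 [ 0.5488 -0.0805  0.0291] [302. 198.]
scene 133 [ 0.5963 -0.2779  0.0294] [241. 200.]
31.0 [ 0.54604026 -0.0821984   0.33628242] 29.973996807821095 [-0.18317951  0.14037403 -0.62062945]
brush pts 380 tip 0.16089106549495932
0.1 [ 0.0004 -0.0046]
0.12 [ 0.0005 -0.0037]
0.14 [ 0.0005 -0.0042]
0.16 [ 0.0004 -0.0046]
brush pts 3351 tip 0.15836799162668366
0.1 [-0.0071 -0.0002]
0.12 [-0.0011 -0.0001]
0.14 [-0.0011 -0.0001]
0.16 [-0.0009 -0.    ]
turn [ 0.001  0.002 -0.004] then shift [0.005 0.016 0.   ] shift-if-before-turn [ 0.005  0.016 -0.   ]
```

Beaker2 has been knocked to (0.568, -0.150). I'll brush beaker1 first.

Request:
jog_arm --pt "0.005 0.016 0.1 0 0 0" --pt "0 0 0.15 0 0 0" --pt "0 0 0.15 0 0 0" --pt "0 0 0.15 0 0 0" --pt "0 0 0.15 0 0 0"

```text
time: 31.6
eef_pos: [0.5483, -0.0796, 0.2297]
ee_rot: [0.0, 0.599, 0.801, 0.0]
ft_force: [-0.7, -0.2, -1.3]
gripper_width: 0.0212
grip_force: 30.0
```

Request:
jog_arm --pt "0 0 0.1 0 0 0" --pt "0 0 0.05 0 0 0" --pt "0 0 0.035 0 0 0" --pt "0 0 0 0 0 0" --pt "0 0 0 0 0 0"

```text
time: 32.1
eef_pos: [0.5493, -0.0793, 0.2045]
ee_rot: [0.001, 0.598, 0.801, 0.001]
ft_force: [-0.6, -0.1, -0.6]
gripper_width: 0.0213
grip_force: 30.0
```

Run:
```python
from h import *
from workcell import env
look2(env,'scene')
o,p,r=cur(env);print(o['time'],p,o['ft_force'])
```

```text
scene 49 [1.7677 0.0676 1.3399] [232. 175.]
scene 125 [ 0.5686 -0.1497  0.0294] [280. 199.]
scene 136 [ 0.5503 -0.0814  0.0269] [302. 199.]
scene 123 [ 0.5956 -0.2779  0.0297] [240. 200.]
32.15 [ 0.54938047 -0.07934741  0.20462789] [ 0.04576523 -0.59981342 -0.36533848]
```

Request:
jog_arm --pt "0 0 0.015 0 0 0" --pt "0 0 0 0 0 0" --pt "0 0 -0.1 0 0 0" --pt "0 0 -0.15 0 0 0" --pt "0 0 -0.15 0 0 0"

```text
time: 32.65
eef_pos: [0.5488, -0.0794, 0.2634]
ee_rot: [0.001, 0.599, 0.801, 0.0]
ft_force: [0.1, 0.1, -1.0]
gripper_width: 0.0216
grip_force: 30.0
```

Request:
jog_arm --pt "0 0 -0.05 0 0 0" --pt "0 0 0 0 0 0" --pt "0 0 0 0 0 0" --pt "0 0 0 0 0 0"

```text
time: 33.05
eef_pos: [0.5484, -0.0791, 0.2681]
ee_rot: [-0.0, 0.598, 0.801, -0.0]
ft_force: [-0.0, 0.4, -0.4]
gripper_width: 0.0212
grip_force: 30.0
```

Request:
jog_arm --pt "0 0 -0.15 0 0 0" --pt "0 0 -0.15 0 0 0" --pt "0 0 -0.15 0 0 0" --pt "0 0 0 0 0 0" --pt "0 0 0 0 0 0"

```text
time: 33.55
eef_pos: [0.5486, -0.0792, 0.3358]
ee_rot: [0.0, 0.598, 0.801, -0.0]
ft_force: [0.8, 0.4, -1.6]
gripper_width: 0.0213
grip_force: 30.0
```

Run:
```python
from h import *
from workcell import env
look2(env,'scene','s2')
o,p,r=cur(env);print(o['time'],p,o['ft_force'])
plan([.568,-.150,p[2]],Rt(16.5),p,r)
```

```text
scene 43 [107.079  33.734 111.902] [232. 175.]
scene 124 [ 0.5683 -0.1494  0.0291] [280. 199.]
scene 107 [ 0.549  -0.0802  0.0292] [302. 198.]
scene 136 [ 0.596  -0.278   0.0292] [240. 201.]
33.6 [ 0.54839442 -0.0790691   0.33522551] [-0.23493103  0.36119299 -0.90083891]
turn [-0.001  0.001 -0.   ] then shift [-0.491 -0.009  0.   ] shift-if-before-turn [-0.491 -0.009  0.   ]
```

View pics/s2.png

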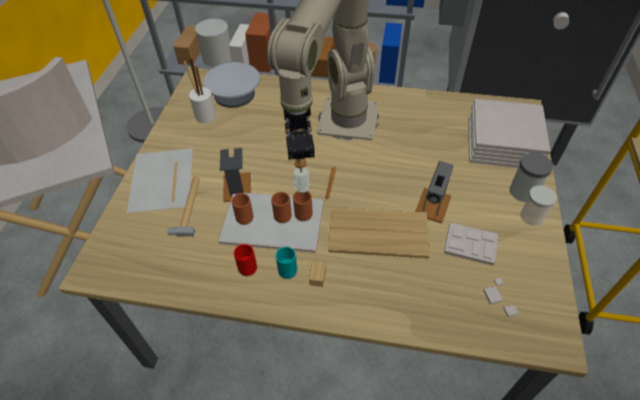

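The scene view shows all three beakers upright, with the middle one shifted to (280,199) beside the left one. I'll brush it at its new place.

Request:
jog_arm --pt "-0.15 0 0 0 0 0" --pt "-0.19 -0.009 0 0 0 0" --pt "-0.15 0 0 0 0 0" --pt "0 0 0 0 0 0" --pt "0 0 0 0 0 0"

```text
time: 34.1
eef_pos: [0.5679, -0.15, 0.3353]
ee_rot: [-0.0, 0.599, 0.801, -0.0]
ft_force: [-0.3, -0.5, -0.8]
gripper_width: 0.0214
grip_force: 30.0
```

Request:
jog_arm --pt "0 0 0.15 0 0 0" --pt "0 0 0.15 0 0 0" --pt "0 0 0.15 0 0 0" --pt "0 0 0.15 0 0 0" --pt "0 0 0.1 0 0 0"

```text
time: 34.6
eef_pos: [0.5678, -0.1483, 0.2296]
ee_rot: [-0.001, 0.598, 0.802, -0.0]
ft_force: [0.4, 0.8, -1.3]
gripper_width: 0.0213
grip_force: 30.0
```

Request:
jog_arm --pt "0 0 0.1 0 0 0" --pt "0 0 0.06 0 0 0" --pt "0 0 0.025 0 0 0" --pt "0 0 0 0 0 0" --pt "0 0 0 0 0 0"

```text
time: 35.1
eef_pos: [0.5688, -0.1503, 0.2046]
ee_rot: [0.001, 0.598, 0.801, 0.0]
ft_force: [0.7, 0.7, -0.8]
gripper_width: 0.0219
grip_force: 30.0
```

Run:
```python
from h import *
from workcell import env
look2(env,'scene')
o,p,r=cur(env);print(o['time'],p,o['ft_force'])
```

```text
scene 45 [96.4438 26.8361 99.728 ] [232. 175.]
scene 128 [ 0.5484 -0.0805  0.0294] [302. 197.]
scene 129 [ 0.596  -0.2781  0.0295] [240. 201.]
scene 137 [ 0.5695 -0.1503  0.027 ] [280. 201.]
35.15 [ 0.56887125 -0.15029368  0.20464805] [-0.95049094 -0.36507807 -1.35443536]
```

Now up, holding inside the upper part, then out and on to beaker3.

Request:
jog_arm --pt "0 0 0.015 0 0 0" --pt "0 0 0 0 0 0" --pt "0 0 -0.1 0 0 0" --pt "0 0 -0.15 0 0 0" --pt "0 0 -0.15 0 0 0"

```text
time: 35.65
eef_pos: [0.5684, -0.1503, 0.2635]
ee_rot: [0.001, 0.599, 0.801, 0.0]
ft_force: [0.0, 0.9, -0.7]
gripper_width: 0.0215
grip_force: 30.0
```

Request:
jog_arm --pt "0 0 -0.05 0 0 0" --pt "0 0 0 0 0 0" --pt "0 0 0 0 0 0" --pt "0 0 0 0 0 0"

```text
time: 36.05
eef_pos: [0.568, -0.1499, 0.2681]
ee_rot: [-0.0, 0.598, 0.801, -0.0]
ft_force: [0.3, -0.0, -1.1]
gripper_width: 0.0213
grip_force: 30.0
```

Request:
jog_arm --pt "0 0 -0.15 0 0 0" --pt "0 0 -0.15 0 0 0" --pt "0 0 -0.15 0 0 0" --pt "0 0 0 0 0 0" --pt "0 0 0 0 0 0"

```text
time: 36.55
eef_pos: [0.5682, -0.15, 0.3358]
ee_rot: [0.0, 0.598, 0.801, 0.0]
ft_force: [-0.1, -0.5, -1.0]
gripper_width: 0.0213
grip_force: 30.0
```

Run:
```python
from h import *
from workcell import env
look2(env,'scene')
o,p,r=cur(env);print(o['time'],p,o['ft_force'])
plan([.5955,-.278,p[2]],Rt(16.5),p,r)
```

```text
scene 44 [ 0.7581 -0.2692  0.2776] [231. 175.]
scene 126 [ 0.5488 -0.0803  0.0294] [302. 197.]
scene 128 [ 0.5961 -0.2778  0.0293] [240. 201.]
scene 100 [ 0.5686 -0.15    0.0293] [280. 200.]
36.6 [ 0.56798613 -0.14986976  0.33525721] [ 0.11400151  0.25370555 -1.41296249]
turn [-0.001 -0.    -0.   ] then shift [-0.871 -0.067  0.   ] shift-if-before-turn [-0.871 -0.067  0.   ]
```

Request:
jog_arm --pt "-0.15 -0.01 0 0 0 0" --pt "-0.22 -0.02 0 0 0 0" --pt "-0.22 -0.02 0 0 0 0" --pt "-0.2 -0.017 0 0 0 0" --pt "-0.08 0 0 0 0 0"

```text
time: 37.1
eef_pos: [0.5947, -0.2811, 0.3347]
ee_rot: [-0.0, 0.6, 0.8, -0.001]
ft_force: [-0.5, -0.6, -0.4]
gripper_width: 0.0212
grip_force: 30.0
```

Request:
jog_arm --pt "0 0 0 0 0 0" --pt "0 0 0 0 0 0" --pt "0 0 0.15 0 0 0" --pt "0 0 0.15 0 0 0" --pt "0 0 0.1 0 0 0"

```text
time: 37.6
eef_pos: [0.5959, -0.2758, 0.2751]
ee_rot: [-0.0, 0.597, 0.802, 0.001]
ft_force: [-0.6, -0.2, -1.2]
gripper_width: 0.0219
grip_force: 30.0
```

Request:
jog_arm --pt "0 0 0.15 0 0 0" --pt "0 0 0.15 0 0 0" --pt "0 0 0.1 0 0 0" --pt "0 0 0.06 0 0 0" --pt "0 0 0.025 0 0 0"

```text
time: 38.1
eef_pos: [0.5959, -0.2775, 0.2035]
ee_rot: [0.0, 0.598, 0.801, 0.0]
ft_force: [-0.0, 0.3, -0.9]
gripper_width: 0.0215
grip_force: 30.0
```

Request:
jog_arm --pt "0 0 0.015 0 0 0" --pt "0 0 0 0 0 0" --pt "0 0 0 0 0 0"

```text
time: 38.4
eef_pos: [0.5962, -0.2783, 0.2024]
ee_rot: [0.001, 0.598, 0.801, 0.0]
ft_force: [0.1, -0.3, -0.6]
gripper_width: 0.0215
grip_force: 30.0
```

Run:
```python
from h import *
from workcell import env
look2(env,'scene')
o,p,r=cur(env);print(o['time'],p,o['ft_force'])
```

```text
scene 122 [ 0.5487 -0.0808  0.0293] [302. 197.]
scene 119 [ 0.5687 -0.1495  0.0295] [280. 199.]
scene 112 [ 0.5961 -0.2778  0.0287] [241. 203.]
38.45 [ 0.59614386 -0.27831617  0.20238085] [-0.25808647  0.44457092 -1.06877516]
```

Request:
jog_arm --pt "0 0 -0.1 0 0 0" --pt "0 0 -0.15 0 0 0" --pt "0 0 -0.18 0 0 0" --pt "0 0 0 0 0 0" --pt "0 0 0 0 0 0"

```text
time: 38.95
eef_pos: [0.5961, -0.2784, 0.2676]
ee_rot: [0.002, 0.598, 0.801, 0.001]
ft_force: [0.0, -0.5, -0.9]
gripper_width: 0.0215
grip_force: 30.0
```

Request:
jog_arm --pt "0 0 0 0 0 0" --pt "0 0 -0.15 0 0 0" --pt "0 0 -0.15 0 0 0" --pt "0 0 -0.2 0 0 0" --pt "0 0 -0.1 0 0 0"

```text
time: 39.45
eef_pos: [0.5958, -0.2782, 0.3579]
ee_rot: [0.001, 0.598, 0.801, 0.0]
ft_force: [0.1, 0.5, -0.9]
gripper_width: 0.0215
grip_force: 30.0
```

Run:
```python
from h import *
from workcell import env
o,p,r=cur(env);print(o['time'],p,o['ft_force'])
brush(env,(.352,-.3805))
p_,W=grab(env,'top');m=(W[...,1]<-.30)&(W[...,1]>-.42)&(W[...,0]>.36)&(W[...,0]<.52)
P=W[m&(W[...,2]>.142)&(W[...,2]<.16)];print('plate',rect(P),len(P))
```

```text
39.45 [ 0.59576011 -0.27820618  0.35789398] [ 0.06349147  0.50658745 -0.87122483]
scene 119 [ 0.5489 -0.0807  0.0294] [302. 197.]
scene 121 [ 0.5685 -0.1499  0.0296] [280. 199.]
scene 129 [ 0.5961 -0.2779  0.0291] [240. 200.]
39.5 [ 0.59609112 -0.27841602  0.35955625] 29.974907585419714 [0.0314819  0.96977838 1.76655764]
brush pts 427 tip 0.16253221247849403
0.1 [-0.0013 -0.0067]
0.12 [ 0.0006 -0.0043]
0.14 [-0.0002 -0.0031]
0.16 [ 0.0007 -0.0046]
brush pts 3349 tip 0.1586873577022052
0.1 [-0.0071 -0.0002]
0.12 [-0.0012 -0.0001]
0.14 [-0.0011 -0.0001]
0.16 [-0.0009 -0.0001]
turn [ 0.007  0.005 -0.   ] then shift [-0.19  -1.754  0.   ] shift-if-before-turn [-0.191 -1.754 -0.006]
plate (array([0., 0.]), array([0., 0.]), 0.0) 0
```

Request:
jog_arm --pt "-0.01 -0.1 0 0 0 0" --pt "-0.025 -0.22 0 0 0 0" --pt "-0.025 -0.22 0 0 0 0" --pt "-0.025 -0.22 0 0 0 0" --pt "-0.025 -0.22 0 0 0 0"

```text
time: 40.15
eef_pos: [0.4578, -0.3354, 0.3541]
ee_rot: [-0.001, 0.598, 0.801, -0.0]
ft_force: [-0.7, -0.6, -0.3]
gripper_width: 0.0213
grip_force: 30.0
```

Request:
jog_arm --pt "-0.025 -0.22 0 0 0 0" --pt "-0.025 -0.22 0 0 0 0" --pt "-0.02 -0.22 0 0 0 0" --pt "-0.01 -0.114 0 0 0 0" --pt "0 0 0 0 0 0"

```text
time: 40.65
eef_pos: [0.3494, -0.3809, 0.3554]
ee_rot: [0.0, 0.6, 0.8, 0.001]
ft_force: [0.4, -0.4, -0.5]
gripper_width: 0.0214
grip_force: 30.0
```

Request:
jog_arm --pt "0 0 0.1 0 0 0" --pt "0 0 0.2 0 0 0" --pt "0 0 0.2 0 0 0" --pt "0 0 0.2 0 0 0" --pt "0 0 0.1 0 0 0"

```text
time: 41.15
eef_pos: [0.3522, -0.3781, 0.2327]
ee_rot: [-0.001, 0.598, 0.802, 0.0]
ft_force: [0.2, -0.6, 0.1]
gripper_width: 0.0217
grip_force: 30.0
```

Request:
jog_arm --pt "0 0 0.09 0 0 0" --pt "0 0 0 0 0 0" --pt "0 0 0 0 0 0" --pt "0 0 0 0 0 0"

```text
time: 41.55
eef_pos: [0.3523, -0.3803, 0.2233]
ee_rot: [0.001, 0.598, 0.801, 0.0]
ft_force: [-0.2, -0.4, -0.6]
gripper_width: 0.0215
grip_force: 30.0
```

Run:
```python
from h import *
from workcell import env
o,p,r=cur(env);print(o['time'],p,o['ft_force'])
plan([.4234,-.3590,.2240],Rt(16.5),p,r)
p_,W=grab(env,'scene');m=(W[...,1]<-.30)&(W[...,1]>-.42)&(W[...,0]>.38)&(W[...,0]<.52)
P=W[m&(W[...,2]>.143)&(W[...,2]<.156)];print('plate',rect(P),len(P))
```

```text
41.55 [ 0.35228664 -0.38034793  0.22332071] [-0.15811209 -0.43858245 -0.58305294]
turn [0.004 0.003 0.   ] then shift [ 0.002  0.495 -0.005] shift-if-before-turn [ 0.002  0.495 -0.004]
plate (array([ 441.9, -352.2]), array([110.4,  77.7]), 16.3) 422
```

Request:
jog_arm --pt "0.002 0.06 0 0 0 0" --pt "0 0.1 0 0 0 0" --pt "0 0.1 0 0 0 0" --pt "0 0.1 0 0 0 0" --pt "0 0.1 0 0 0 0"

```text
time: 42.1
eef_pos: [0.4195, -0.3594, 0.2224]
ee_rot: [0.0, 0.598, 0.802, 0.0]
ft_force: [0.4, 0.1, -0.5]
gripper_width: 0.0215
grip_force: 30.0
```

Request:
jog_arm --pt "0 0.035 0 0 0 0" --pt "0 0 0 0 0 0" --pt "0 0 0 0 0 0" --pt "0 0 0.03 0 0 0" --pt "0 0 0.03 0 0 0"

```text
time: 42.6
eef_pos: [0.4223, -0.3591, 0.2133]
ee_rot: [0.001, 0.599, 0.801, 0.0]
ft_force: [-0.1, 0.0, -0.3]
gripper_width: 0.0213
grip_force: 30.0
```

Request:
jog_arm --pt "0 0 0.01 0 0 0" --pt "0 0 0 0 0 0" --pt "0 0 0 0 0 0"

```text
time: 42.9
eef_pos: [0.4227, -0.3588, 0.212]
ee_rot: [0.001, 0.598, 0.801, 0.0]
ft_force: [0.3, 0.9, -1.0]
gripper_width: 0.0214
grip_force: 30.0
```

Request:
jog_arm --pt "0 0 0.003 0 0 0" --pt "0 0 0 0 0 0" --pt "0 0 0 0 0 0" --pt "0 0 0 0 0 0" --pt "0 0 0 0 0 0" --hand -1

```text
time: 43.4
eef_pos: [0.4228, -0.3588, 0.2116]
ee_rot: [0.001, 0.598, 0.801, 0.0]
ft_force: [0.1, -0.3, -0.7]
gripper_width: 0.0535
grip_force: 0.0
```

Request:
jog_arm --pt "0 0 0 0 0 0" --pt "0 0 0 0 0 0" --pt "0 0 -0.05 0 0 0" --pt "0 0 -0.15 0 0 0" --pt "0 0 -0.2 0 0 0"

```text
time: 43.9
eef_pos: [0.4222, -0.3584, 0.2719]
ee_rot: [-0.0, 0.598, 0.801, -0.0]
ft_force: [1.4, 0.2, 0.7]
gripper_width: 0.0859
grip_force: 0.0
```

Request:
jog_arm --pt "0 0 -0.2 0 0 0" --pt "0 0 -0.1 0 0 0" --pt "0.2 0 0 0 0 0" --pt "0.2 0 0 0 0 0" --pt "0 0 0 0 0 0"

```text
time: 44.4
eef_pos: [0.4056, -0.2986, 0.3173]
ee_rot: [0.001, 0.597, 0.802, 0.001]
ft_force: [0.2, -0.5, -0.4]
gripper_width: 0.0868
grip_force: 0.0
```

Run:
```python
from h import *
from workcell import env
o,p,r=cur(env);print(o['time'],p,o['gripper_width'])
look2(env,'scene','s3')
im,W=grab(env,'wrist')
for im,W in ((im,W),grab(env,'scene')):
  for a,b in((.236,.26),(.18,.235),(.152,.165)):
    P=W[(W[...,2]>a)&(W[...,2]<b)&(W[...,1]<-.33)&(W[...,1]>-.42)&(W[...,0]<.48)&(W[...,0]>.38)]
    if len(P)>5: print(a,len(P),P.mean(0),P.max(0)[2])
# ware board
for c in('top','scene'):
  im,W=grab(env,c); m=(W[...,2]>.011)&(W[...,2]<.026)&(W[...,0]>.44)&(W[...,0]<.7)&(W[...,1]>-.02)&(W[...,1]<.39); P=W[m]; m2=P[:,1]>.0; print('board',rect(P[m2]))
  q=P[(P[:,1]>.05)&(P[:,1]<.3)]; 
  for y in(.06,.12,.18,.24,.30): s=P[np.abs(P[:,1]-y)<.01]; print(y,np.percentile(s[:,0],[1,99]).round(3))
  for x in(.5,.55,.6): s=P[np.abs(P[:,0]-x)<.01]; print(x,np.percentile(s[:,1],[1,99]).round(3))
```

```text
44.4 [ 0.40559978 -0.29855896  0.31729565] 0.08677541441428964
scene 50 [ 0.6023 -0.3065  0.1179] [232. 175.]
scene 122 [ 0.5482 -0.0808  0.0291] [302. 197.]
scene 127 [ 0.5687 -0.1498  0.0295] [280. 199.]
scene 132 [ 0.5963 -0.278   0.0295] [241. 200.]
0.236 123 [ 0.4201776  -0.35014538  0.2396955 ] 0.244300084871842
0.18 737 [ 0.42026936 -0.35106846  0.20978494] 0.23494932104628918
0.152 969 [ 0.42719827 -0.35345273  0.15627754] 0.1648917055511234
0.236 34 [ 0.42421875 -0.35707334  0.24363504] 0.2502890492987178
0.18 78 [ 0.42760509 -0.35551318  0.20734476] 0.23479524685029984
0.152 203 [ 0.43858612 -0.35951261  0.15559696] 0.16466837451699956
board (array([555.5, 189.2]), array([206.9, 344.8]), 5.2)
0.06 [0.491 0.668]
0.12 [0.487 0.664]
0.18 [0.481 0.658]
0.24 [0.474 0.651]
0.3 [0.445 0.647]
0.5 [0.017 0.337]
0.55 [0.02  0.342]
0.6 [0.024 0.347]
board (array([567.3, 208.2]), array([237.6, 380.4]), 4.7)
0.06 [0.491 0.669]
0.12 [0.485 0.664]
0.18 [0.483 0.66 ]
0.24 [0.476 0.656]
0.3 [0.447 0.648]
0.5 [0.016 0.343]
0.55 [0.018 0.343]
0.6 [0.022 0.347]
```

View pics/s3.png

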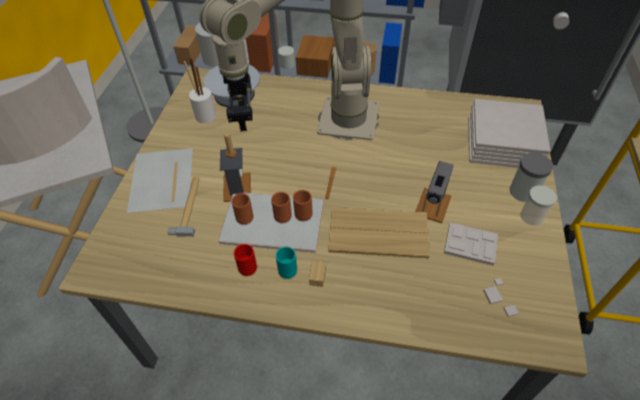

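The brush hangs in its rack and all three beakers are upright. Next I'll move the beakers, starting with the left one.

Run:
```python
from h import *
from workcell import env
o,p,r=cur(env)
plan([.5482,-.0808,.20],Rt(16.5),p,r)
```

```text
turn [ 0.002  0.002 -0.003] then shift [1.144 1.331 0.778] shift-if-before-turn [1.147 1.328 0.778]
```

Request:
jog_arm --pt "0.07 0.08 0 0 0 0" --pt "0.14 0.165 0 0 0 0" --pt "0.16 0.19 0 0 0 0" --pt "0.16 0.19 0 0 0 0" --pt "0.16 0.19 0 0 0 0"

```text
time: 45.15
eef_pos: [0.4943, -0.1668, 0.3164]
ee_rot: [0.001, 0.599, 0.801, -0.0]
ft_force: [1.0, 0.3, -0.4]
gripper_width: 0.0874
grip_force: 0.0
```

Request:
jog_arm --pt "0.16 0.19 0 0 0 0" --pt "0.16 0.19 0.1 0 0 0" --pt "0.134 0.133 0.2 0 0 0" --pt "0 0 0.2 0 0 0" --pt "0 0 0.1 0 0 0"

```text
time: 45.65
eef_pos: [0.5476, -0.0798, 0.2234]
ee_rot: [-0.001, 0.598, 0.801, -0.002]
ft_force: [-1.1, -1.0, 0.3]
gripper_width: 0.0869
grip_force: 0.0
```

Request:
jog_arm --pt "0 0 0 0 0 0" --pt "0 0 0 0 0 0" --pt "0 0 0 0 0 0"

```text
time: 45.95
eef_pos: [0.5487, -0.0808, 0.2278]
ee_rot: [0.001, 0.599, 0.801, 0.001]
ft_force: [-1.3, -0.3, 0.6]
gripper_width: 0.0868
grip_force: 0.0
```

Run:
```python
from h import *
from workcell import env
o,p,r=cur(env); print(o['time'],p,o['gripper_width'])
look2(env,'scene')
plan([.5482,-.0808,.095],Rt(16.5),p,r)
```

```text
45.95 [ 0.54870683 -0.08077031  0.22779642] 0.08675266730346994
scene 43 [ 0.2912 -0.3986  0.2083] [232. 175.]
scene 130 [ 0.5687 -0.1496  0.0296] [280. 199.]
scene 115 [ 0.5489 -0.0807  0.0292] [302. 198.]
scene 119 [ 0.5959 -0.278   0.0293] [240. 200.]
turn [ 0.005  0.003 -0.002] then shift [ 0.001 -0.003  0.885] shift-if-before-turn [ 0.002 -0.006  0.885]
```

Request:
jog_arm --pt "0 0 0.15 0 0 0" --pt "0 0 0.2 0 0 0" --pt "0 0 0.2 0 0 0" --pt "0 0 0.2 0 0 0" --pt "0 0 0.135 0 0 0" --newtons 30

```text
time: 46.5
eef_pos: [0.5481, -0.0801, 0.0929]
ee_rot: [0.0, 0.598, 0.801, 0.0]
ft_force: [-0.0, 0.2, -0.4]
gripper_width: 0.087
grip_force: 0.0
```

Request:
jog_arm --pt "0 0 0 0 0 0" --pt "0 0 0 0 0 0" --pt "0 0 0 0 0 0" --pt "0 0 0 0 0 0" --pt "0 0 0 0 0 0" --hand 1

```text
time: 47.0
eef_pos: [0.549, -0.0803, 0.0952]
ee_rot: [0.001, 0.598, 0.801, 0.001]
ft_force: [-2.0, -0.8, 7.6]
gripper_width: 0.0621
grip_force: 29.8
```

Request:
jog_arm --pt "0 0 0 0 0 0" --pt "0 0 -0.05 0 0 0" --pt "0 0 -0.15 0 0 0" --pt "0 0 -0.2 0 0 0" --pt "0 0 -0.15 0 0 0"

```text
time: 47.5
eef_pos: [0.5482, -0.0803, 0.1783]
ee_rot: [0.001, 0.598, 0.801, 0.0]
ft_force: [0.6, -0.1, -1.8]
gripper_width: 0.0622
grip_force: 29.9
```

Run:
```python
from h import *
from workcell import env
o,p,r=cur(env); print(o['time'],p,o['gripper_width'],o['grip_force'],o['ft_force'])
plan([.560,.282,p[2]],Rt(16.5),p,r)
look2(env,'scene')
```

```text
47.5 [ 0.54815714 -0.0802991   0.1782907 ] 0.062154233948759186 29.861284427752253 [ 0.58568706 -0.06739013 -1.81955349]
turn [ 0.003  0.002 -0.001] then shift [2.293 0.762 0.   ] shift-if-before-turn [ 2.294e+00  7.610e-01 -1.000e-03]
scene 43 [ 0.7104 -0.2717  0.231 ] [232. 175.]
scene 122 [ 0.5685 -0.1497  0.0296] [280. 199.]
scene 125 [ 0.5956 -0.2782  0.0297] [240. 201.]
scene 46 [ 0.5482 -0.0812  0.0302] [303. 202.]
```

Request:
jog_arm --pt "0.1 0.032 0 0 0 0" --pt "0.23 0.077 0 0 0 0" --pt "0.23 0.077 0 0 0 0" --pt "0.23 0.077 0 0 0 0" --pt "0.23 0.077 0 0 0 0"

```text
time: 48.05
eef_pos: [0.5532, 0.0825, 0.1763]
ee_rot: [0.0, 0.598, 0.801, 0.0]
ft_force: [0.0, -0.1, -2.7]
gripper_width: 0.0624
grip_force: 29.9
```

Request:
jog_arm --pt "0.23 0.077 0 0 0 0" --pt "0.23 0.077 0 0 0 0" --pt "0.23 0.077 0 0 0 0" --pt "0.23 0.077 0 0 0 0" --pt "0.23 0.077 0 0 0 0"

```text
time: 48.55
eef_pos: [0.5596, 0.2642, 0.176]
ee_rot: [0.0, 0.598, 0.801, -0.0]
ft_force: [1.1, -0.4, -3.1]
gripper_width: 0.0621
grip_force: 29.9
```

Request:
jog_arm --pt "0.123 0.037 0 0 0 0" --pt "0 0 0 0 0 0" --pt "0 0 0.1 0 0 0" --pt "0 0 0.15 0 0 0" --pt "0 0 0.15 0 0 0"

```text
time: 49.05
eef_pos: [0.5604, 0.2797, 0.1148]
ee_rot: [0.001, 0.599, 0.8, -0.0]
ft_force: [-0.3, -0.1, -3.6]
gripper_width: 0.0621
grip_force: 29.9
```

Request:
jog_arm --pt "0 0 0.08 0 0 0" --pt "0 0 0.04 0 0 0" --pt "0 0 0 0 0 0" --pt "0 0 0 0 0 0"

```text
time: 49.45
eef_pos: [0.5608, 0.2819, 0.0991]
ee_rot: [0.001, 0.599, 0.801, 0.001]
ft_force: [0.0, 0.7, -1.6]
gripper_width: 0.0619
grip_force: 29.9
```

Run:
```python
from h import *
from workcell import env
o,p,r=cur(env); print(o['time'],p,o['gripper_width'],o['grip_force'],o['ft_force'])
plan([.560,.282,.0935],Rt(16.5),p,r)
```

```text
49.45 [0.56076124 0.28193143 0.09911607] 0.061890957267747466 29.86007310806599 [ 0.00354248  0.68362241 -1.64578366]
turn [ 0.004  0.001 -0.001] then shift [ 0.002 -0.005  0.037] shift-if-before-turn [ 0.002 -0.005  0.037]
```

Lower the last ~5.5 mm slowly, release, then retreat.

Request:
jog_arm --pt "0 0 0.015 0 0 0" --pt "0 0 0.012 0 0 0" --pt "0 0 0.008 0 0 0" --pt "0 0 0 0 0 0" --pt "0 0 0 0 0 0"

```text
time: 49.95
eef_pos: [0.5603, 0.2822, 0.0933]
ee_rot: [0.001, 0.598, 0.801, 0.0]
ft_force: [-0.1, 0.4, 0.6]
gripper_width: 0.062
grip_force: 29.9
```

Request:
jog_arm --pt "0 0 0 0 0 0" --pt "0 0 0 0 0 0" --pt "0 0 0 0 0 0" --pt "0 0 0 0 0 0" --pt "0 0 0 0 0 0" --hand -1

```text
time: 50.45
eef_pos: [0.5602, 0.2821, 0.093]
ee_rot: [0.001, 0.598, 0.801, 0.0]
ft_force: [-0.4, 0.1, -0.2]
gripper_width: 0.0861
grip_force: 0.0
```

Request:
jog_arm --pt "0 0 -0.05 0 0 0" --pt "0 0 -0.15 0 0 0" --pt "0 0 -0.2 0 0 0" --pt "0 0 -0.25 0 0 0" --pt "0 0 -0.25 0 0 0"

```text
time: 50.95
eef_pos: [0.5598, 0.2819, 0.2299]
ee_rot: [0.001, 0.598, 0.801, 0.0]
ft_force: [0.7, 0.7, 0.6]
gripper_width: 0.087
grip_force: 0.0
```

```bash
cat >> h.py <<'E'
def look3(env,nm=None):
    p,W=grab(env,'scene',nm); m=(W[...,2]>.107)&(W[...,2]<.125)&(W[...,0]>.4)&(W[...,0]<.7)&(W[...,1]<.36)&(W[...,1]>-.32)
    n,l,s,c=cv2.connectedComponentsWithStats(m.astype(np.uint8))
    for i in range(1,n):
        if s[i,4]>30: P=W[l==i]; print(s[i,4],circ(P).round(4),np.percentile(P[:,2],95).round(4))
E
python3 - <<'E'
from h import *
from workcell import env
o,p,r=cur(env); print(o['time'],p,o['gripper_width'],o['ft_force'])
look3(env); 
plan([.568,-.1497,.20],Rt(16.5),p,r)
E
```

```text
50.95 [0.55982606 0.28189981 0.22991064] 0.08700966220690806 [0.74916961 0.72627276 0.63804093]
151 [ 0.5689 -0.1498  0.0297] 0.1236
159 [ 0.5958 -0.278   0.0295] 0.1234
152 [0.5603 0.281  0.0294] 0.1232
turn [ 0.002  0.001 -0.001] then shift [-2.774 -0.765  0.199] shift-if-before-turn [-2.774 -0.764  0.201]
```

Request:
jog_arm --pt "-0.15 -0.04 0 0 0 0" --pt "-0.28 -0.077 0 0 0 0" --pt "-0.28 -0.077 0 0 0 0" --pt "-0.28 -0.077 0 0 0 0" --pt "-0.28 -0.077 0 0 0 0"

```text
time: 51.5
eef_pos: [0.5639, 0.0829, 0.2286]
ee_rot: [0.001, 0.598, 0.801, 0.001]
ft_force: [0.5, 0.1, -1.1]
gripper_width: 0.087
grip_force: 0.0
```

Request:
jog_arm --pt "-0.28 -0.077 0 0 0 0" --pt "-0.28 -0.077 0 0 0 0" --pt "-0.28 -0.077 0 0 0 0" --pt "-0.28 -0.077 0 0 0 0" --pt "-0.28 -0.077 0 0 0 0"

```text
time: 52.0
eef_pos: [0.5681, -0.1348, 0.2288]
ee_rot: [0.001, 0.598, 0.801, 0.001]
ft_force: [2.0, -0.3, -0.6]
gripper_width: 0.0869
grip_force: 0.0
```

Request:
jog_arm --pt "-0.104 -0.032 0 0 0 0" --pt "0 0 0 0 0 0" --pt "0 0 0 0 0 0" --pt "0 0 0 0 0 0"

```text
time: 52.4
eef_pos: [0.5684, -0.1477, 0.2282]
ee_rot: [0.0, 0.598, 0.802, 0.001]
ft_force: [-0.2, 0.2, -0.2]
gripper_width: 0.087
grip_force: 0.0
```

Run:
```python
from h import *
from workcell import env
o,p,r=cur(env); print(o['time'],p,o['gripper_width'],o['ft_force'])
look3(env); 
plan([.568,-.1497,.095],Rt(16.5),p,r)
```

```text
52.4 [ 0.56843163 -0.14774685  0.22824849] 0.08703583509680425 [-0.20987261  0.21942132 -0.16827866]
154 [ 0.5959 -0.2778  0.0295] 0.1239
136 [ 0.5689 -0.1496  0.0291] 0.1239
161 [0.5604 0.2809 0.0289] 0.123
turn [0.003 0.    0.004] then shift [-0.012 -0.006  0.888] shift-if-before-turn [-0.012 -0.008  0.888]
```

Request:
jog_arm --pt "-0.01 -0.005 0.15 0 0 0" --pt "0 0 0.2 0 0 0" --pt "0 0 0.2 0 0 0" --pt "0 0 0.2 0 0 0" --pt "0 0 0.138 0 0 0"

```text
time: 52.95
eef_pos: [0.5674, -0.1495, 0.093]
ee_rot: [-0.0, 0.598, 0.802, -0.0]
ft_force: [0.2, -0.1, -0.3]
gripper_width: 0.0867
grip_force: 0.0
```

Request:
jog_arm --pt "0 0 0 0 0 0" --pt "0 0 0 0 0 0" --pt "0 0 0 0 0 0" --pt "0 0 0 0 0 0" --pt "0 0 0 0 0 0" --hand 1

```text
time: 53.45
eef_pos: [0.5688, -0.1511, 0.0963]
ee_rot: [0.001, 0.598, 0.801, 0.001]
ft_force: [-1.7, 0.7, 6.7]
gripper_width: 0.0624
grip_force: 30.0
```

Request:
jog_arm --pt "0 0 0 0 0 0" --pt "0 0 -0.05 0 0 0" --pt "0 0 -0.15 0 0 0" --pt "0 0 -0.2 0 0 0" --pt "0 0 -0.15 0 0 0"

```text
time: 53.95
eef_pos: [0.5679, -0.1513, 0.1794]
ee_rot: [0.001, 0.599, 0.801, 0.0]
ft_force: [0.5, -0.4, -0.8]
gripper_width: 0.0622
grip_force: 30.0
```

Run:
```python
from h import *
from workcell import env
o,p,r=cur(env); print(o['time'],p,o['gripper_width'],o['grip_force'],o['ft_force'])
plan([.569,.182,p[2]],Rt(16.5),p,r)
```

```text
53.95 [ 0.567881   -0.15131896  0.17939587] 0.06215670611178568 30.002207306752098 [ 0.48446522 -0.40230383 -0.77725401]
turn [ 0.003  0.002 -0.001] then shift [2.128 0.638 0.   ] shift-if-before-turn [ 2.129e+00  6.370e-01 -1.000e-03]
```

Request:
jog_arm --pt "0.1 0.03 0 0 0 0" --pt "0.22 0.066 0 0 0 0" --pt "0.22 0.066 0 0 0 0" --pt "0.22 0.066 0 0 0 0" --pt "0.22 0.066 0 0 0 0"

```text
time: 54.45
eef_pos: [0.5681, 0.0036, 0.1778]
ee_rot: [0.001, 0.599, 0.801, 0.0]
ft_force: [-1.0, -0.7, -2.8]
gripper_width: 0.0625
grip_force: 30.0
```

Request:
jog_arm --pt "0.22 0.066 0 0 0 0" --pt "0.22 0.066 0 0 0 0" --pt "0.22 0.066 0 0 0 0" --pt "0.22 0.066 0 0 0 0" --pt "0.22 0.066 0 0 0 0"

```text
time: 54.95
eef_pos: [0.5688, 0.1758, 0.1778]
ee_rot: [0.001, 0.599, 0.801, 0.0]
ft_force: [-0.7, -0.2, -2.9]
gripper_width: 0.0624
grip_force: 30.0
```

Request:
jog_arm --pt "0.05 0.014 0 0 0 0" --pt "0 0 0 0 0 0" --pt "0 0 0.1 0 0 0" --pt "0 0 0.15 0 0 0" --pt "0 0 0.15 0 0 0"

```text
time: 55.45
eef_pos: [0.5691, 0.1801, 0.1161]
ee_rot: [0.001, 0.599, 0.8, 0.0]
ft_force: [0.3, -0.2, -3.3]
gripper_width: 0.0624
grip_force: 30.0
```

Request:
jog_arm --pt "0 0 0.08 0 0 0" --pt "0 0 0.04 0 0 0" --pt "0 0 0 0 0 0" --pt "0 0 0 0 0 0"

```text
time: 55.85
eef_pos: [0.5696, 0.1822, 0.1001]
ee_rot: [0.001, 0.599, 0.801, 0.001]
ft_force: [1.1, 0.3, -3.1]
gripper_width: 0.0623
grip_force: 30.0
```

Run:
```python
from h import *
from workcell import env
o,p,r=cur(env); print(o['time'],p,o['gripper_width'],o['grip_force'],o['ft_force'])
plan([.569,.182,.0937],Rt(16.5),p,r)
```

```text
55.85 [0.56961916 0.18216822 0.10014225] 0.06231390351959314 30.00194292368178 [ 1.09203323  0.31811076 -3.1418164 ]
turn [ 0.004  0.001 -0.001] then shift [ 0.    -0.004  0.043] shift-if-before-turn [ 0.    -0.004  0.043]
```

Request:
jog_arm --pt "0 0 0.018 0 0 0" --pt "0 0 0.013 0 0 0" --pt "0 0 0.008 0 0 0" --pt "0 0 0 0 0 0" --pt "0 0 0 0 0 0"

```text
time: 56.35
eef_pos: [0.5692, 0.1826, 0.0944]
ee_rot: [0.001, 0.598, 0.801, 0.001]
ft_force: [-3.0, -0.4, 5.7]
gripper_width: 0.062
grip_force: 30.0
```

Request:
jog_arm --pt "0 0 0 0 0 0" --pt "0 0 0 0 0 0" --pt "0 0 0 0 0 0" --pt "0 0 0 0 0 0" --pt "0 0 0 0 0 0" --hand -1

```text
time: 56.85
eef_pos: [0.569, 0.1824, 0.0935]
ee_rot: [0.001, 0.598, 0.801, 0.0]
ft_force: [0.2, 1.2, -0.6]
gripper_width: 0.086
grip_force: 0.0
```

Request:
jog_arm --pt "0 0 -0.05 0 0 0" --pt "0 0 -0.15 0 0 0" --pt "0 0 -0.2 0 0 0" --pt "0 0 -0.25 0 0 0" --pt "0 0 -0.25 0 0 0"

```text
time: 57.35
eef_pos: [0.5687, 0.1822, 0.2304]
ee_rot: [0.001, 0.599, 0.801, 0.0]
ft_force: [0.4, 0.5, -0.8]
gripper_width: 0.0869
grip_force: 0.0
```

Run:
```python
from h import *
from workcell import env
o,p,r=cur(env); print(o['time'],p,o['gripper_width'],o['ft_force'])
look3(env); 
plan([.5955,-.278,.20],Rt(16.5),p,r)
```

```text
57.35 [0.56865945 0.18221176 0.23038868] 0.08693278005471702 [ 0.38010148  0.54455633 -0.77159566]
163 [ 0.5959 -0.2785  0.0294] 0.1237
153 [0.5693 0.1832 0.0292] 0.1227
154 [0.5604 0.2811 0.0294] 0.1227
turn [ 0.002  0.002 -0.001] then shift [-2.993 -0.7    0.203] shift-if-before-turn [-2.993 -0.699  0.204]
```

Request:
jog_arm --pt "-0.15 -0.035 0 0 0 0" --pt "-0.28 -0.0655 0 0 0 0" --pt "-0.28 -0.0655 0 0 0 0" --pt "-0.28 -0.0655 0 0 0 0" --pt "-0.28 -0.0655 0 0 0 0"

```text
time: 57.9
eef_pos: [0.5802, -0.0146, 0.2292]
ee_rot: [0.001, 0.598, 0.801, 0.001]
ft_force: [0.9, -0.8, -0.2]
gripper_width: 0.0866
grip_force: 0.0
```

Request:
jog_arm --pt "-0.28 -0.0655 0 0 0 0" --pt "-0.28 -0.0655 0 0 0 0" --pt "-0.28 -0.0655 0 0 0 0" --pt "-0.28 -0.0655 0 0 0 0" --pt "-0.28 -0.0655 0 0 0 0"

```text
time: 58.4
eef_pos: [0.5927, -0.2298, 0.2292]
ee_rot: [0.001, 0.598, 0.801, 0.0]
ft_force: [1.5, 1.1, 0.4]
gripper_width: 0.0866
grip_force: 0.0
```

Request:
jog_arm --pt "-0.25 -0.06 0 0 0 0" --pt "-0.073 -0.016 0 0 0 0" --pt "0 0 0 0 0 0" --pt "0 0 0 0 0 0" --pt "0 0 0 0 0 0"

```text
time: 58.9
eef_pos: [0.5963, -0.2756, 0.2288]
ee_rot: [0.0, 0.597, 0.802, 0.001]
ft_force: [-0.2, 0.8, -0.3]
gripper_width: 0.0869
grip_force: 0.0
```

Run:
```python
from h import *
from workcell import env
o,p,r=cur(env); print(o['time'],p,o['gripper_width'],o['ft_force'])
look3(env); 
plan([.5955,-.278,.095],Rt(16.5),p,r)
```

```text
58.9 [ 0.59628253 -0.27559092  0.22877452] 0.08692722257838896 [-0.15037399  0.79395135 -0.25314682]
155 [ 0.5964 -0.2781  0.0294] 0.1237
154 [0.5688 0.1827 0.0293] 0.1229
151 [0.5608 0.281  0.0295] 0.123
turn [ 0.003 -0.001  0.005] then shift [-0.014 -0.01   0.892] shift-if-before-turn [-0.014 -0.011  0.892]
```

Request:
jog_arm --pt "-0.008 -0.005 0.15 0 0 0" --pt "0 0 0.2 0 0 0" --pt "0 0 0.2 0 0 0" --pt "0 0 0.2 0 0 0" --pt "0 0 0.142 0 0 0"

```text
time: 59.45
eef_pos: [0.5952, -0.2772, 0.093]
ee_rot: [-0.0, 0.598, 0.802, 0.0]
ft_force: [0.2, 0.1, 0.6]
gripper_width: 0.0871
grip_force: 0.0
```

Request:
jog_arm --pt "0 0 0 0 0 0" --pt "0 0 0 0 0 0" --pt "0 0 0 0 0 0" --pt "0 0 0 0 0 0" --pt "0 0 0 0 0 0" --hand 1

```text
time: 59.95
eef_pos: [0.5962, -0.2794, 0.0964]
ee_rot: [0.002, 0.598, 0.801, 0.001]
ft_force: [0.0, 1.0, 6.6]
gripper_width: 0.0616
grip_force: 30.0
```

Request:
jog_arm --pt "0 0 0 0 0 0" --pt "0 0 -0.05 0 0 0" --pt "0 0 -0.15 0 0 0" --pt "0 0 -0.2 0 0 0" --pt "0 0 -0.15 0 0 0"

```text
time: 60.45
eef_pos: [0.5951, -0.2795, 0.1792]
ee_rot: [0.001, 0.599, 0.801, 0.0]
ft_force: [-0.3, 0.3, -2.1]
gripper_width: 0.0619
grip_force: 30.0
```

Run:
```python
from h import *
from workcell import env
o,p,r=cur(env); print(o['time'],p,o['gripper_width'],o['grip_force'],o['ft_force'])
plan([.578,.082,p[2]],Rt(16.5),p,r)
```

```text
60.45 [ 0.59511156 -0.27949394  0.17922776] 0.061941704641455916 29.96915804567834 [-0.25607661  0.33837203 -2.09224595]
turn [ 0.003  0.002 -0.001] then shift [2.343 0.575 0.   ] shift-if-before-turn [ 2.343e+00  5.740e-01 -2.000e-03]
```

Request:
jog_arm --pt "0.1 0.025 0 0 0 0" --pt "0.22 0.054 0 0 0 0" --pt "0.22 0.054 0 0 0 0" --pt "0.22 0.054 0 0 0 0" --pt "0.22 0.054 0 0 0 0"

```text
time: 60.95
eef_pos: [0.5872, -0.1254, 0.1761]
ee_rot: [-0.0, 0.598, 0.801, -0.0]
ft_force: [1.3, -0.2, -3.5]
gripper_width: 0.062
grip_force: 30.0
```

Request:
jog_arm --pt "0.22 0.054 0 0 0 0" --pt "0.22 0.054 0 0 0 0" --pt "0.22 0.054 0 0 0 0" --pt "0.22 0.054 0 0 0 0" --pt "0.22 0.054 0 0 0 0"

```text
time: 61.45
eef_pos: [0.5788, 0.0441, 0.1762]
ee_rot: [-0.0, 0.598, 0.801, -0.0]
ft_force: [1.5, -0.0, -2.3]
gripper_width: 0.0623
grip_force: 30.0
```

Request:
jog_arm --pt "0.18 0.044 0 0 0 0" --pt "0.08 0.02 0 0 0 0" --pt "0 0 0 0 0 0" --pt "0 0 0.1 0 0 0" --pt "0 0 0.15 0 0 0"

```text
time: 61.95
eef_pos: [0.579, 0.0797, 0.1395]
ee_rot: [0.001, 0.599, 0.8, 0.001]
ft_force: [0.5, -0.5, -1.7]
gripper_width: 0.0623
grip_force: 30.0
```

Request:
jog_arm --pt "0 0 0.15 0 0 0" --pt "0 0 0.08 0 0 0" --pt "0 0 0.04 0 0 0" --pt "0 0 0 0 0 0" --pt "0 0 0 0 0 0"

```text
time: 62.45
eef_pos: [0.5789, 0.0814, 0.0999]
ee_rot: [0.001, 0.599, 0.801, 0.001]
ft_force: [0.2, -0.3, -2.3]
gripper_width: 0.0621
grip_force: 30.0
```

Run:
```python
from h import *
from workcell import env
o,p,r=cur(env); print(o['time'],p,o['gripper_width'],o['grip_force'],o['ft_force'])
plan([.578,.082,.0938],Rt(16.5),p,r)
```

```text
62.45 [0.57892566 0.08137612 0.09994468] 0.06206219646994684 29.96929830274894 [ 0.23063831 -0.30559271 -2.25354523]
turn [ 0.004  0.002 -0.002] then shift [ 0.006 -0.005  0.041] shift-if-before-turn [ 0.006 -0.005  0.041]
```

Request:
jog_arm --pt "0 0 0.018 0 0 0" --pt "0 0 0.013 0 0 0" --pt "0 0 0.006 0 0 0" --pt "0 0 0 0 0 0" --pt "0 0 0 0 0 0"

```text
time: 62.95
eef_pos: [0.5786, 0.0819, 0.0944]
ee_rot: [0.001, 0.598, 0.801, 0.001]
ft_force: [-2.2, -0.0, 6.2]
gripper_width: 0.0619
grip_force: 30.0
```

Request:
jog_arm --pt "0 0 0 0 0 0" --pt "0 0 0 0 0 0" --pt "0 0 0 0 0 0" --pt "0 0 0 0 0 0" --pt "0 0 0 0 0 0" --hand -1

```text
time: 63.45
eef_pos: [0.5784, 0.0817, 0.0936]
ee_rot: [0.001, 0.598, 0.801, 0.0]
ft_force: [-0.1, 0.3, -1.5]
gripper_width: 0.0858
grip_force: 0.0
```

Request:
jog_arm --pt "0 0 -0.05 0 0 0" --pt "0 0 -0.15 0 0 0" --pt "0 0 -0.2 0 0 0" --pt "0 0 -0.25 0 0 0" --pt "0 0 -0.25 0 0 0"

```text
time: 63.95
eef_pos: [0.578, 0.0815, 0.2306]
ee_rot: [0.001, 0.599, 0.801, 0.0]
ft_force: [0.6, -0.0, -0.3]
gripper_width: 0.0866
grip_force: 0.0
```

Request:
jog_arm --pt "0 0 -0.2 0 0 0" --pt "-0.1 -0.2 -0.2 0 0 0" --pt "-0.1 -0.2 -0.1 0 0 0" --pt "0 0 0 0 0 0" --pt "0 0 0 0 0 0"

```text
time: 64.45
eef_pos: [0.5291, 0.0357, 0.3048]
ee_rot: [0.001, 0.599, 0.801, 0.001]
ft_force: [-0.3, 1.3, -0.2]
gripper_width: 0.0868
grip_force: 0.0
```

Run:
```python
from h import *
from workcell import env
o,p,r=cur(env); print(o['time'],p,o['gripper_width'],o['ft_force'])
look3(env,'s4')
b=np.array([.569,.182]); 
p_,W=grab(env,'scene');P=W[(W[...,1]<-.33)&(W[...,1]>-.40)&(W[...,0]<.46)&(W[...,0]>.39)&(W[...,2]>.17)]
lo=P[(P[:,2]>.175)&(P[:,2]<.2)].mean(0);hi=P[(P[:,2]>.215)&(P[:,2]<.236)].mean(0);print('brush',lo,hi,P[:,2].max())
```

```text
64.45 [0.52908559 0.03568171 0.30475393] 0.08676567661540273 [-0.26728349  1.30135683 -0.17149216]
154 [0.5787 0.0823 0.0295] 0.1229
149 [0.569  0.183  0.0292] 0.1232
163 [0.5602 0.2808 0.0293] 0.1231
brush [ 0.42800346 -0.35435532  0.18637488] [ 0.42808993 -0.35461843  0.224759  ] 0.2486007138422972
```

View pics/s4.png

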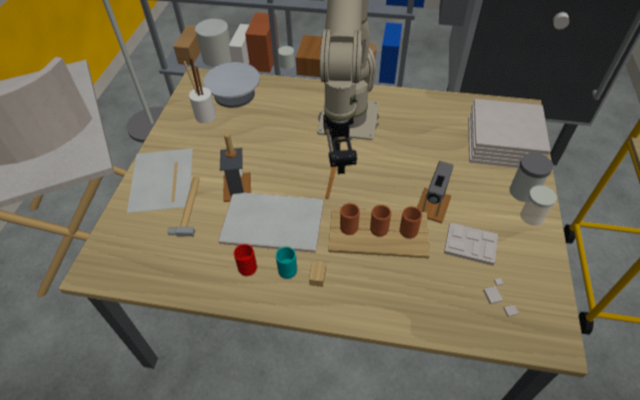

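The scene view shows all three beakers upright on the ware board at (349,219), (380,221) and (411,222). The brush and thermometer are in their places and the arm is clear, so I'll hand in.

```bash
python3 -c "
from workcell import env
print(env.hand_in())"
```

```text
the job is handed in; nothing more can be done
None
```

The job is done and handed in, though no verdict came back: all three beakers were measured and brushed left to right (the middle one at its new place after it was knocked aside) and now stand upright on the ware board, with the thermometer back in its cradle and the brush hung in its rack.

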